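# Unstack the bearing housings into their shaped trays

### The arm

A 6-joint arm with a two-finger parallel gripper is mounted at the origin on the work surface. World frame = base frame: x ahead of the robot, y to its left, z up, the work surface at z = 0. Lengths are in m, angles in rad, forces in N, time in s.
With the tool pointing down it reaches from about 0.425 to 0.95 m from the base axis. Payload 3.5 kg.
Tool frame: the origin (TCP) lies on the centre line of the jaws, within the pads' length; the fingertips stand tip_extent ahead of it and the grasp point (between the pads) lies 2 mm behind it (tip_extent is the distance from the TCP to the fingertips, in m); z points along the fingers, y is the direction in which the jaws open and shut (so a half turn about z gives the same grasp; the last joint's range is limited). The gripper opens to 85 mm and grips with 20 to 120 N. Pads are 22 mm wide; open, the fingers measure 114 mm over their backs; the gripper's body (76 mm by 85 mm) begins 54 mm behind the grasp point. The pads swing forward as they close: fully open they stand 13 mm farther back than shut.
Start: joints at [-1.333, 0.286, 1.577, -0, 1.279, -0.15], TCP at [0.255, -0.625, 0.248] pointing down, gripper open.
Joint ranges: [-2.77, 2.77], [-0.9, 2.22], [0.21, 2.48], [-1.53, 4.67], [0.24, 2.81], [-2.84, 2.84]. Speed limits (rad/s): [2.79, 2.79, 3.14, 3.14, 3.14, 3.14].

### API

Orientations are given as a unit quaternion [x, y, z, w].
In Python, from plant import * gives the robot as it stands.
- The arm moves only by the shell command python3 -m crank 'ROWS' [FORCE]. ROWS is JSON, a list of rows, each a list of 7 numbers: the gripper's target within -1 to 1 (shut at 1, half-way at 0, fully open at -1), then the shift along the tool's x, y, z in cm, then the turn, a rotation vector about the tool's x, y, z in degrees. In form: [[fingers, tx, ty, tz, wx, wy, wz], ...]. A call has 1 to 5 rows; each row shifts and turns the commanded pose from where the row before left it, along the tool's axes as they then stand; what a row does not reach is not made up. A row lasts 1/10 s, in which the tool goes at most 50 mm and 8.59 degrees, less where a joint would pass 70% of its speed; a pose out of reach is approached as far as the arm can. A call is refused whole if a number of a shift passes 5 or a number of a turn 8.59, either way. A call with a gripper value outside its range is refused whole. The fingers move at their own pace and stop on an object; FORCE is the grip in N (left out, the last holds). Time passes only in rows, so rows that do not move let the fingers close. It gives the time, the measured TCP pose, the force and the opening at its end, in the units of the state.
- get_state(): the state, without advancing time (a new reading comes with each control period).
- read_camera(name): name is "scene" or "top" or "wrist"; returns a dict with "color" (480x640x3 uint8, red, green, blue), "vfov" (degrees; the focal length in pixels is half the picture's height over the tangent of half this angle, whatever the lens; pixels are square), "cx", "cy" (the principal point, pixels), "cam_to_world" (4x4, takes a point from camera to world coordinates). Camera axes: x right, y up, looking along -z (the intrinsics and any distortion apply to the point x, -y, -z); pixel columns grow to the right and rows downward; lengths in m; the calibration is good to about 2 mm. A picture is of the moment at which its call begins. There is no depth.
- sign_off(): hands the job in, once; it reports no verdict.
Trained networks look in the newest picture that a camera, given by its name, has taken for a name from the list of things; names that differ only in an ending like _2 or _b are one class to them, and where a whole thing is asked for, a point or a joint stands for the part that bears it (a point fixed in the world has none). Each returns a list of dicts, best first, with "p" (0 to 1); they miss things now and then, are a little off and sometimes report something else, mostly with a low value. They report only what shows in the picture. A call takes as long as a camera call. They do not tell look-alikes from the thing itself.
- trace(thing, camera): "pixels" (480x640 bool, what is visible of it) and "location" ([column, row] in pixels, amid what is visible of it).
- place_of(thing, camera): "location" ([column, row] in pixels: a listed point, or the origin of a listed thing).
The state is a dict: "time": time; "qpos": joint angles; "dq": joint speeds; "joint_efforts": joint torques, N m; "eef_pos": TCP position; "tcp_rot": TCP orientation; "contact_force": force on the tool from outside, world axes, zero at the start; "wrist_torque": the same for the moment, N m; "opening": opening from 0.0 (shut) to 1.0 (fully open).
Only numpy, scipy, OpenCV 4.12 (cv2) and the standard library are available. Lean on these libraries where they do the work, as an engineer would, in place of code of your own. Each camera call takes 0.05 s, during which the arm holds its last target.

### The job

Two mixed piles of flange bearing housings are waiting on the stores bench. Take the piles apart and put each housing away, hub up and lying flat on the floor of the white tray whose pocket has its outline (square, round, two-bolt oval or three-cornered). Set the castings down gently in their trays without dropping them in or tipping any over, and leave the tin and the small carton where they are.

Things in the scene. Friction and masses are not known exactly. Their poses are not given: they have to be found in the camera images.
- square_housing: Dark cast-iron bearing housing, square flange 90 x 90 mm (sides along x and y), four bolt holes; flange 13 mm thick; round hub 46 mm dia. in its middle (the grip), hub top 38 mm above the underside. 0.3-0.8 kg. Origin: centre of underside; z up the hub. Lies on the bench, hub up, a smaller housing on its hub.
- round_housing: Dark cast-iron bearing housing, round flange 104 mm dia., four bolt holes; flange 13 mm thick; round hub 46 mm dia. in its middle (the grip), hub top 38 mm above the underside. 0.3-0.8 kg. Origin: centre of underside; z up the hub. Lies on the bench, hub up, a smaller housing on its hub.
- oval_housing: Dark cast-iron bearing housing, two-bolt oval flange 112 mm along x, 60 mm along y in the middle, 30 mm at its round ends; flange 13 mm thick; round hub 46 mm dia. in its middle (the grip), hub top 38 mm above the underside. 0.3-0.8 kg. Origin: centre of underside; z up the hub. Lies hub up on the hub of a larger housing (underside 38 mm above the bench), centred within 6 mm.
- triangle_housing: Dark cast-iron bearing housing, three-cornered flange: rounded tips 50 mm from the centre, one on +x, others at +-120 deg; sides 31 mm from it; flange 13 mm thick; round hub 46 mm dia. in its middle (the grip), hub top 38 mm above the underside. 0.3-0.8 kg. Origin: centre of underside; z up the hub. Lies hub up on the hub of a larger housing (underside 38 mm above the bench), centred within 6 mm.
- tray_square: White moulded plastic tray, 130 x 130 mm, with a square pocket 106 x 106 mm with a grey floor, for the square housing; the pocket's sides lie along x and y. Fixed on the bench. Pocket floor 4 mm, tray top 12 mm above the bench; 8 mm of room all round the housing. Origin: under the pocket's middle, at bench height; z up.
- tray_round: White moulded plastic tray, 138 x 138 mm, with a round pocket 120 mm in diameter with a grey floor, for the round housing. Fixed on the bench. Pocket floor 4 mm, tray top 12 mm above the bench; 8 mm of room all round the housing. Origin: under the pocket's middle, at bench height; z up.
- tray_oval: White moulded plastic tray, 150 mm along x by 100 mm along y, with a long oval pocket 128 x 76 mm (long way along x) with a grey floor, for the two-bolt housing. Fixed on the bench. Pocket floor 4 mm, tray top 12 mm above the bench; 8 mm of room all round the housing. Origin: under the pocket's middle, at bench height; z up.
- tray_triangle: White moulded plastic tray, 130 x 124 mm, with a three-cornered pocket with a grey floor, for the three-bolt housing; pocket corners 58 mm from the centre, one along +x and the others at plus and minus 120 degrees. Fixed on the bench. Pocket floor 4 mm, tray top 12 mm above the bench; 8 mm of room all round the housing. Origin: under the pocket's middle, at bench height; z up.
- tin: Bystander: round steel tin with a green band, 57 mm in diameter, 46 mm high, standing loose on the bench. Origin: centre of its underside. To be left where it is.
- carton: Bystander: small plain cardboard box, 60 x 46 x 40 mm, loose on the bench. Origin: centre of its underside. To be left where it is.
Things that resemble listed ones, but are neither listed nor needed, are in the scene too. What is shaped like the square_housing but red is not meant.

How it is judged:
At the end, for the whole second after the job is handed in: Each of the four housings lies in the tray of its own shape: centre within 13 mm of the pocket's centre, underside 1 to 7 mm above the bench (the pocket floor is at 4 mm), hub up and level within 0.06 rad, at rest (below 0.02 m/s and 0.15 rad/s) and released (horizontal distance between square_housing and tray_square below 0.013 m and z of square_housing in the frame of tray_square between 0.001 and 0.007 m and angle between each of square_housing, round_housing, oval_housing, triangle_housing's own z axis and vertical below 0.06 rad and linear speed of each of square_housing, round_housing, oval_housing, triangle_housing below 0.02 m/s and angular speed of each of square_housing, round_housing, oval_housing, triangle_housing below 0.15 rad/s and horizontal distance between round_housing and tray_round below 0.013 m and z of round_housing in the frame of tray_round between 0.001 and 0.007 m and horizontal distance between oval_housing and tray_oval below 0.013 m and z of oval_housing in the frame of tray_oval between 0.001 and 0.007 m and horizontal distance between triangle_housing and tray_triangle below 0.013 m and z of triangle_housing in the frame of tray_triangle between 0.001 and 0.007 m); the robot touches nothing.
It fails at once if a housing is dropped into its tray: it comes down the last 30 mm at more than 0.5 m/s ((linear speed of square_housing above 0.5 m/s and horizontal distance between square_housing and tray_square below 0.04 m and z of square_housing in the frame of tray_square below 0.034 m) or (linear speed of round_housing above 0.5 m/s and horizontal distance between round_housing and tray_round below 0.04 m and z of round_housing in the frame of tray_round below 0.034 m) or (linear speed of oval_housing above 0.5 m/s and horizontal distance between oval_housing and tray_oval below 0.04 m and z of oval_housing in the frame of tray_oval below 0.034 m) or (linear speed of triangle_housing above 0.5 m/s and horizontal distance between triangle_housing and tray_triangle below 0.04 m and z of triangle_housing in the frame of tray_triangle below 0.034 m)).
It fails at once if a housing is tipped over (more than 35 degrees) (angle between any of square_housing, round_housing, oval_housing, triangle_housing's own z axis and vertical above 0.6 rad).
It fails at once if the tin or the small carton is pushed away (more than 25 mm) (distance of any of tin, carton from where it was at the start of the episode above 0.025 m).
It also fails if it takes over 117 s, if anything falls off the work surface, if the arm or the gripper's body presses on something with over 40 N, if the wrist force passes 120 N, or if a joint passes its speed limit or range.

## Working session

There is one attempt and no reset: what is moved stays moved. The work goes in short steps, Python scripts to look and compute and a shell command to move; the robot and the scene stay as the last step left them, time stands still between calls to the robot, and variables do not carry over. Pictures are saved under pics/ and viewed, and the job is handed in when it is done.

```bash
ls; mkdir -p pics
python3 - <<'E'
from plant import *
import cv2
s=get_state(); print({k:(v if not hasattr(v,'round') else v) for k,v in s.items()})
for n in ("scene","top","wrist"):
    r=read_camera(n); cv2.imwrite(f"pics/{n}0.png",r["color"][:,:,::-1]); print(n,r["vfov"],r["cx"],r["cy"],r["cam_to_world"],[k for k in r])
E
```

```text
pics
{'time': 0.0, 'qpos': array([-1.33298532e+00,  2.87196535e-01,  1.57816334e+00,  1.25639633e-05,
        1.27860259e+00, -1.49997832e-01]), 'dq': array([ 1.57440116e-03, -1.96041400e-03,  1.23320439e-03, -5.30438626e-04,
        1.19561045e-03, -4.36930030e-05]), 'joint_efforts': array([ 1.95426233e-03, -4.05980480e+01, -2.92623639e+01, -1.99525670e-05,
        5.83407222e-03, -4.02653015e-06]), 'eef_pos': array([ 0.25514421, -0.62426034,  0.24693395]), 'tcp_rot': array([ 9.81259029e-01,  1.92689682e-01, -4.60006393e-05, -1.18402684e-03]), 'contact_force': array([ 0.0576756 , -1.06652715,  0.48546786]), 'wrist_torque': array([ 0.0070368 , -0.03264129,  0.03891271]), 'opening': 1.0006782066951194}
scene 46.480055284291005 312.8063900308998 238.1500341911043 [[ 0.57572075 -0.47814178  0.66326922  1.37618025]
 [ 0.81745642  0.31910545 -0.47951717 -0.64486122]
 [ 0.01762437  0.81826167  0.57457569  0.823989  ]
 [ 0.          0.          0.          1.        ]] ['color', 'vfov', 'cx', 'cy', 'cam_to_world']
top 45.279503393241356 319.25139026659593 245.46210804433954 [[ 1.47960237e-02  9.90983264e-01 -1.33166244e-01  2.75831721e-01]
 [-9.99889010e-01  1.48966203e-02 -2.40902768e-04 -4.59672371e-03]
 [ 1.74499636e-03  1.33155028e-01  9.91093686e-01  1.55502688e+00]
 [ 0.00000000e+00  0.00000000e+00  0.00000000e+00  1.00000000e+00]] ['color', 'vfov', 'cx', 'cy', 'cam_to_world']
wrist 71.69588914029808 319.5562859700603 240.1009371882971 [[ 0.37831053  0.88161237  0.28220697  0.32755881]
 [-0.92567732  0.36083638  0.11366005 -0.5956029 ]
 [-0.00162643 -0.30423138  0.95259678  0.37223536]
 [ 0.          0.          0.          1.        ]] ['color', 'vfov', 'cx', 'cy', 'cam_to_world']
```

View pics/top0.png

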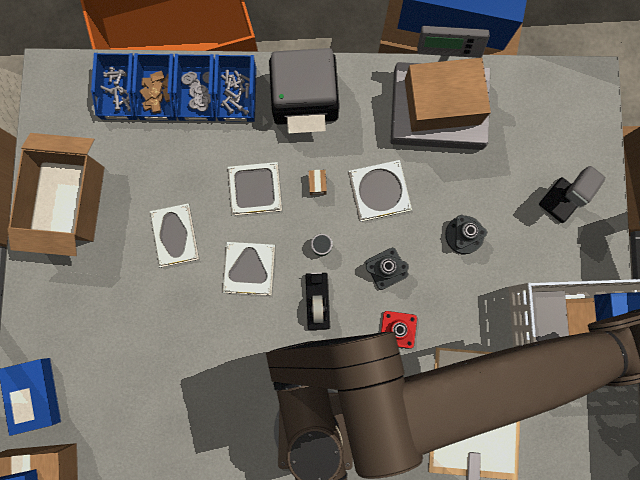

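View pics/scene0.png

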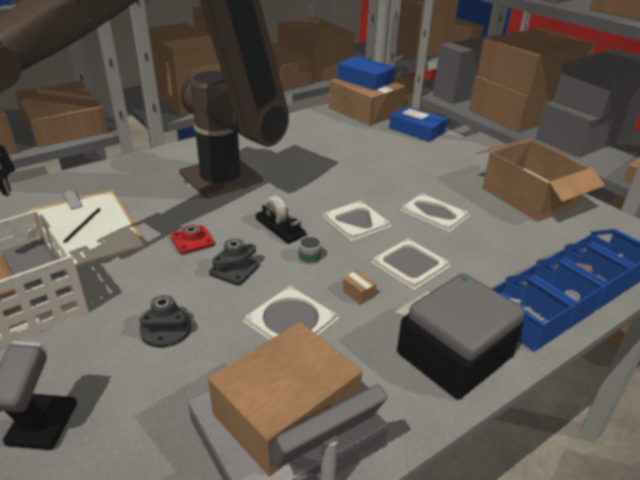

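```bash
cat > h.py <<'E'
from plant import *
import numpy as np, cv2
from scipy.spatial.transform import Rotation as R
def pix2w(r,p,z):
    f=240/np.tan(np.radians(r["vfov"]/2)); T=r["cam_to_world"]
    d=T[:3,:3]@np.array([(p[0]-r["cx"])/f,-(p[1]-r["cy"])/f,-1]); o=T[:3,3]
    return o+d*(z-o[2])/d[2]
def w2pix(r,X):
    f=240/np.tan(np.radians(r["vfov"]/2)); T=r["cam_to_world"]
    c=T[:3,:3].T@(np.array(X)-T[:3,3]); return np.array([r["cx"]+f*c[0]/-c[2], r["cy"]-f*c[1]/-c[2]])
E
python3 - <<'E'
from h import *
H=dict(square_housing=0,round_housing=0,oval_housing=.038,triangle_housing=.038,tray_square=0,tray_round=0,tray_oval=0,tray_triangle=0,tin=0,carton=0)
for cam in("top","scene"):
    r=read_camera(cam)
    for n,z in H.items():
        for d in place_of(n,cam)[:3]:
            print(cam,n,round(d["p"],2),np.round(d["location"],1),np.round(pix2w(r,d["location"],z),4)[:2])
print(get_state()["time"])
E
```

```text
top square_housing 0.93 [387.6 265.8] [ 0.4319 -0.1905]
top square_housing 0.77 [398.  326.2] [ 0.2699 -0.2182]
top round_housing 0.94 [463.2 233.7] [ 0.5231 -0.3974]
top oval_housing 0.56 [386.1 266.4] [ 0.4264 -0.182 ]
top oval_housing 0.21 [250.2 266.9] [0.4197 0.1776]
top triangle_housing 0.86 [466.2 234.7] [ 0.5145 -0.3958]
top triangle_housing 0.59 [171.7 234.2] [0.504  0.3895]
top tray_square 0.95 [258.  184.1] [0.6534 0.1677]
top tray_round 0.94 [379.2 186.4] [ 0.652  -0.1675]
top tray_oval 0.8 [176.2 234. ] [0.5105 0.3871]
top tray_triangle 0.81 [249.5 270.3] [0.414  0.1838]
top tin 0.89 [321.7 247.6] [ 0.479 -0.011]
top carton 0.64 [317.2 186.4] [0.6494 0.0039]
scene square_housing 0.77 [233.  267.4] [ 0.4186 -0.1848]
scene square_housing 0.69 [192.6 239.4] [ 0.2599 -0.2146]
scene round_housing 0.57 [164.5 328.4] [ 0.5204 -0.4004]
scene round_housing 0.4 [409.9 265. ] [0.6474 0.1729]
scene oval_housing 0.9 [233.1 258.7] [ 0.434  -0.1902]
scene triangle_housing 0.75 [162.8 316.3] [ 0.5254 -0.4007]
scene tray_square 0.87 [410.4 261.4] [0.6375 0.1838]
scene tray_square 0.36 [290.6 320.2] [ 0.6463 -0.1707]
scene tray_round 0.93 [289.6 320.8] [ 0.6467 -0.1734]
scene tray_oval 0.9 [437.2 211.9] [0.5129 0.4024]
scene tray_triangle 0.88 [354.  219.1] [0.4136 0.1871]
scene tin 0.57 [309.  260.8] [ 0.498  -0.0199]
scene carton 0.74 [358.8 293.1] [0.659  0.0049]
scene carton 0.6 [162.  314.3] [ 0.4775 -0.3879]
1.25
```

Run:
```python
from h import *
r=read_camera("top"); c=r["color"][:,:,::-1]
a=c[200:300,350:500]; b=c[150:300,140:280]
a=cv2.resize(a,None,fx=4,fy=4,interpolation=cv2.INTER_CUBIC); b=cv2.resize(b,None,fx=4,fy=4,interpolation=cv2.INTER_CUBIC)
cv2.imwrite("pics/ca.png",a);cv2.imwrite("pics/cb.png",b)
# tray pockets
g=r["color"].astype(int)
for n in("tray_square","tray_round","tray_oval","tray_triangle"):
    m=trace(n,"top")[0]; M=m["pixels"].astype(np.uint8)
    h=cv2.convexHull(np.vstack([p for p in cv2.findContours(M,0,2)[0]]))
    F=cv2.drawContours(np.zeros_like(M),[h],-1,1,-1)
    F=cv2.erode(F,np.ones((3,3)))
    D=((g.max(2)<165)&(F>0)).astype(np.uint8)
    k,l,st,ce=cv2.connectedComponentsWithStats(D); i=1+np.argmax(st[1:,4])
    P=cv2.findContours((l==i).astype(np.uint8),0,1)[0][0]
    q=np.array([pix2w(r,p[0],.004)[:2] for p in P]); qo=np.array([pix2w(r,p[0],.012)[:2] for p in h])
    print(n,m["p"],"rect pocket",cv2.minAreaRect((q*1000).astype(np.float32)),"outer",cv2.minAreaRect((qo*1000).astype(np.float32)))
    if 'tri' in n: print(cv2.minEnclosingTriangle((q*1000).astype(np.float32))[1].squeeze())
    pc=np.array([pix2w(r,(x,y),.004)[:2] for y,x in np.argwhere(l==i)]); print(" centroid",pc.mean(0),"pca",np.linalg.eigh(np.cov(pc.T))[1][:,1])
```

```text
tray_square 0.82 rect pocket ((643.34521484375, 178.14291381835938), (106.43067932128906, 106.1103744506836), 6.617034912109375) outer ((638.8123779296875, 175.7877197265625), (137.96226501464844, 137.17172241210938), 6.502762794494629)
 centroid [0.64292779 0.17800224] pca [-0.99728971 -0.07357463]
tray_round 0.81 rect pocket ((644.0213623046875, -169.3995819091797), (118.517333984375, 115.92511749267578), 0.32074111700057983) outer ((638.1814575195312, -168.61581420898438), (145.33041381835938, 144.7784423828125), 13.26498794555664)
 centroid [ 0.64285991 -0.16958401] pca [-0.70980969 -0.7043935 ]
tray_oval 0.75 rect pocket ((508.7320556640625, 394.9955749511719), (74.68021392822266, 122.53355407714844), 83.574462890625) outer ((505.76019287109375, 390.1793212890625), (160.31143188476562, 110.80289459228516), 12.060358047485352)
 centroid [0.50913345 0.39505237] pca [-0.97497685 -0.2223064 ]Traceback (most recent call last):
  File "<stdin>", line 9, in <module>
IndexError: list index out of range
```

View pics/ca.png

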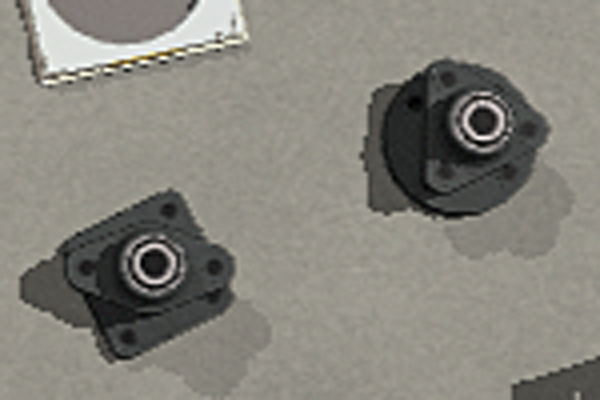

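View pics/cb.png

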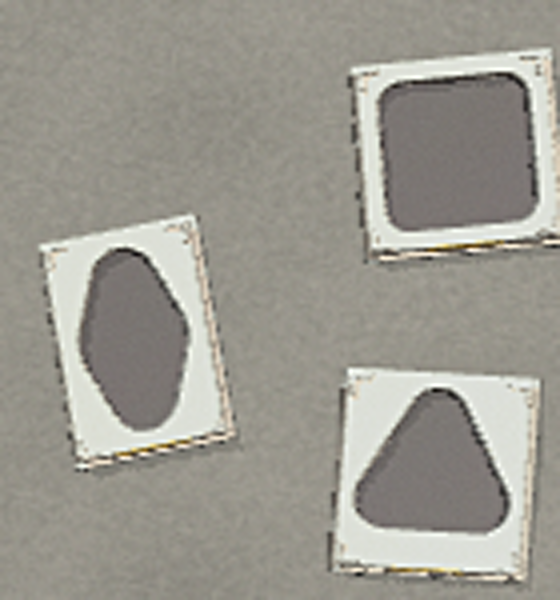

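Run:
```python
from h import *
r=read_camera("top"); c=r["color"]
def ring(box,thr=110):
    x0,y0,x1,y1=box; a=cv2.resize(c[y0:y1,x0:x1],None,fx=8,fy=8,interpolation=cv2.INTER_CUBIC).min(2)
    k,l,st,ce=cv2.connectedComponentsWithStats((a>thr).astype(np.uint8))
    i=1+np.argmax(st[1:,4]); P=cv2.findContours((l==i).astype(np.uint8),0,1)[0][0]
    e=cv2.minEnclosingCircle(P); return np.array([x0+(e[0][0]+.5)/8-.5,y0+(e[0][1]+.5)/8-.5]),e[1]/8
for n,b in dict(oval=(378,256,400,276),tri=(460,220,482,240)).items():
    p,rr=ring(b); print(n,p,rr,pix2w(r,p,.076)[:2])
for n,b in dict(square=(222,155,288,222),round=(340,152,418,226),oval=(145,198,204,272),tri=(216,235,282,302)).items():
    x0,y0,x1,y1=b; a=cv2.resize(c[y0:y1,x0:x1],None,fx=4,fy=4,interpolation=cv2.INTER_CUBIC).min(2)
    m=(a>185).astype(np.uint8); P=max(cv2.findContours(m,0,1)[0],key=cv2.contourArea)
    u=lambda P,z:np.array([pix2w(r,(x0+(p[0]+.5)/4-.5,y0+(p[1]+.5)/4-.5),z)[:2]*1000 for p in P.reshape(-1,2)],np.float32)
    print(n,cv2.minAreaRect(u(P,.012)))
    F=cv2.drawContours(np.zeros_like(m),[P],-1,1,-1)&(1-m)
    k,l,st,ce=cv2.connectedComponentsWithStats(F); i=1+np.argmax(st[1:,4])
    Q=cv2.findContours((l==i).astype(np.uint8),0,1)[0][0]; q=u(Q,.012); print("  pocket@12",cv2.minAreaRect(q))
    if n=='tri':
        T=cv2.minEnclosingTriangle(q)[1].squeeze(); print(T,T.mean(0), [np.degrees(np.arctan2(*(t-T.mean(0))[::-1])) for t in T])
    if n=='oval': print(cv2.moments(q)['m10']/cv2.moments(q)['m00'],cv2.moments(q)['m01']/cv2.moments(q)['m00'])
```

```text
oval [388.22006702 265.30532074] 5.426808834075928 [ 0.42554585 -0.18305564]
tri [470.41964245 229.8125    ] 5.474006175994873 [ 0.52158944 -0.39723954]
square ((642.1590576171875, 176.60113525390625), (130.8223876953125, 138.01119995117188), 6.414340496063232)
  pocket@12 ((641.4093017578125, 177.23023986816406), (108.14131927490234, 108.05038452148438), 6.623161792755127)
round ((640.2772827148438, -168.3032989501953), (143.22528076171875, 144.59140014648438), 13.309045791625977)
  pocket@12 ((641.3369750976562, -168.6563720703125), (120.23084259033203, 119.70158386230469), 45.87090301513672)
oval ((509.6025390625, 391.2536315917969), (151.30909729003906, 106.8071060180664), 12.71109390258789)
  pocket@12 ((507.778076171875, 392.9326171875), (77.93167877197266, 123.53874206542969), 81.15625)
508.11695401248073 392.97627814747904
tri ((419.7304992675781, 184.6309814453125), (129.2077178955078, 136.5387725830078), 87.8241958618164)
  pocket@12 ((415.2497253417969, 178.94998168945312), (99.18035888671875, 106.28421020507812), 57.013145446777344)
[[503.59808 180.72534]
 [377.07236 121.109  ]
 [382.81757 259.12173]] [421.1627  186.98535] [np.float32(-4.3426137), np.float32(-123.79396), np.float32(117.99351)]
```

```bash
python3 - <<'E'
import plant; print([(k,getattr(plant,k)) for k in dir(plant) if not k.startswith('__')])
E
python3 -m crank --help
cat >> h.py <<'E'
def go(x,y,z,yaw=None,maxmm=45,maxdeg=8.5):
    """print rows from the current pose to target x,y,z and tool-x yaw (deg)"""
    s=get_state(); M=R.from_quat(s["tcp_rot"]).as_matrix(); p=np.array(s["eef_pos"])
    y0=np.degrees(np.arctan2(M[1,0],M[0,0])); tilt=np.degrees(np.arccos(-M[2,2]))
    print("at",np.round(p,4),"yaw",round(y0,2),"tilt",round(tilt,2),"F",np.round(s["contact_force"],1),"open",round(s["opening"],3),"t",s["time"])
    d=np.array([x,y,z])-p; dy=0 if yaw is None else (yaw-y0+180)%360-180
    n=max(1,int(np.ceil(np.linalg.norm(d)*1000/maxmm)),int(np.ceil(abs(dy)/maxdeg)))
    for i in range(n):
        a=np.radians(y0+dy*i/n); c,sn=np.cos(a),np.sin(a)
        t=np.array([[c,sn,0],[sn,-c,0],[0,0,-1]])@(d/n)*100
        print(np.round(t,2).tolist(), round(-dy/n,2))
E
python3 - <<'E'
from h import *
go(.345,-.215,.25,22.2)
E
```

```text
[('Unreachable', <class 'plant.Unreachable'>), ('get_state', <function make.<locals>.<lambda> at 0x7fec392945e0>), ('place_of', <function make.<locals>.keyed.<locals>.call at 0x7fec392949a0>), ('read_camera', <function make.<locals>.drawn_camera at 0x7fec392940e0>), ('sign_off', <function connect.<locals>.done at 0x7fec39207740>), ('tip_extent', 0.017), ('trace', <function make.<locals>.keyed.<locals>.call at 0x7fec392947c0>)]
at [ 0.2553 -0.6248  0.2483] yaw 22.22 tilt 0.0 F [-0.6  1.   0.2] open 0.999 t 1.55
[2.38, -3.45, -0.02] 0.0
[2.38, -3.45, -0.02] 0.0
[2.38, -3.45, -0.02] 0.0
[2.38, -3.46, -0.02] 0.0
[2.38, -3.46, -0.02] 0.0
[2.38, -3.46, -0.02] 0.0
[2.38, -3.46, -0.02] 0.0
[2.38, -3.46, -0.02] 0.0
[2.38, -3.46, -0.02] 0.0
[2.38, -3.46, -0.02] 0.0invalid input: not JSON, or not a number
```

Run:
```python
from h import *
go(.4255,-.183,.24,22.2,maxmm=48)
```

```text
at [ 0.2553 -0.6248  0.2483] yaw 22.22 tilt 0.0 F [-0.6  1.   0.2] open 0.999 t 1.55
[3.25, -3.45, 0.08] 0.0
[3.25, -3.45, 0.08] 0.0
[3.25, -3.45, 0.08] 0.0
[3.25, -3.45, 0.08] 0.0
[3.25, -3.45, 0.08] 0.0
[3.25, -3.45, 0.08] 0.0
[3.25, -3.45, 0.08] 0.0
[3.25, -3.45, 0.08] 0.0
[3.25, -3.45, 0.08] 0.0
[3.25, -3.45, 0.08] 0.0
```

```bash
python3 -m crank '[[-1,3.25,-3.45,0.08,0,0,0],[-1,3.25,-3.45,0.08,0,0,0],[-1,3.25,-3.45,0.08,0,0,0],[-1,3.25,-3.45,0.08,0,0,0],[-1,3.25,-3.45,0.08,0,0,0]]' 60
python3 -m crank '[[-1,3.25,-3.45,0.08,0,0,0],[-1,3.25,-3.45,0.08,0,0,0],[-1,3.25,-3.45,0.08,0,0,0],[-1,3.25,-3.45,0.08,0,0,0],[-1,3.25,-3.45,0.08,0,0,0]]'
python3 -m crank '[[-1,0,0,0,0,0,0],[-1,0,0,0,0,0,0]]'
python3 - <<'E'
from h import *
go(.4255,-.183,.24,22.2)
for n in("wrist","top"):
    r=read_camera(n); cv2.imwrite(f"pics/{n}1.png",r["color"][:,:,::-1])
    for t,z in(("oval_housing",.038),("square_housing",0)):
        for d in place_of(t,n)[:2]: print(n,t,d["p"],d["location"],pix2w(r,d["location"],z)[:2])
E
```

```text
time: 2.05
eef_pos: [0.3408, -0.402, 0.2444]
tcp_rot: [0.981, 0.192, 0.0, 0.0]
contact_force: [1.1, -1.0, 0.2]
opening: 1.0
time: 2.55
eef_pos: [0.4261, -0.1808, 0.2408]
tcp_rot: [0.981, 0.192, 0.0, 0.0]
contact_force: [1.3, 0.1, -0.4]
opening: 0.999
time: 2.75
eef_pos: [0.426, -0.1819, 0.2406]
tcp_rot: [0.981, 0.194, 0.0, 0.0]
contact_force: [-0.4, 1.2, -0.4]
opening: 1.004
at [ 0.426  -0.1819  0.2406] yaw 22.39 tilt 0.05 F [-0.4  1.2 -0.4] open 1.004 t 2.75
[-0.09, 0.09, 0.06] 0.19
wrist oval_housing 0.93 [319.4, 215.1] [ 0.42595475 -0.18268738]
wrist square_housing 0.6 [298.0, 335.1] [ 0.26250418 -0.22061275]
top square_housing 0.96 [400.1, 327.6] [ 0.26627261 -0.22382425]
```

View pics/wrist1.png

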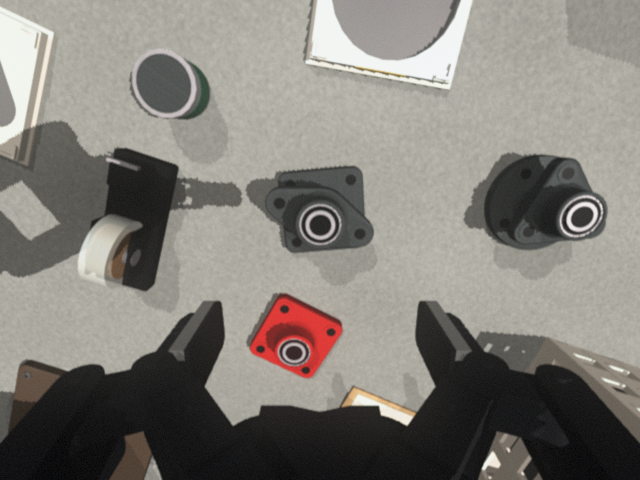

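```bash
cat >> h.py <<'E'
def rotc(cam,z,x0,y0,x1,y1,thr=120):
    r=read_camera(cam); a=cv2.resize(r["color"][y0:y1,x0:x1],None,fx=8,fy=8,interpolation=cv2.INTER_CUBIC).min(2)
    k,l,st,ce=cv2.connectedComponentsWithStats((a>thr).astype(np.uint8))
    i=1+np.argmax(st[1:,4]); P=cv2.findContours((l==i).astype(np.uint8),0,1)[0][0]
    e=cv2.minEnclosingCircle(P); p=np.array([x0+(e[0][0]+.5)/8-.5,y0+(e[0][1]+.5)/8-.5]); print("ring",p,e[1]/8,pix2w(r,p,z)[:2]); return r
E
python3 - <<'E'
from h import *
r=rotc("wrist",.076,302,206,338,242)
a=pix2w(r,(277,203),.051);b=pix2w(r,(359,232),.051);print(a,b,(a+b)/2,np.degrees(np.arctan2(*(a-b)[:2][::-1])))
c=r["color"][140:270,240:600,::-1]; cv2.imwrite("pics/w1c.png",cv2.resize(c,(792,286),interpolation=cv2.INTER_CUBIC))
E
```

```text
ring [318.0519619  223.10227203] 15.129716873168945 [ 0.42639947 -0.18269073]
[ 0.42389957 -0.1411106   0.051     ] [ 0.42701465 -0.22589967  0.051     ] [ 0.42545711 -0.18350514  0.051     ] 92.10405598800855
```

View pics/w1c.png

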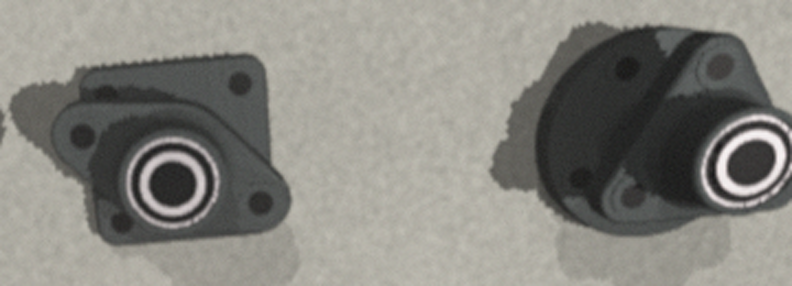

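```bash
python3 -m crank '[[-1,-0.03,0.07,4.5,0,0,0],[-1,0,0,4.5,0,0,0],[-1,0,0,4,0,0,0],[-1,0,0,2.5,0,0,0],[-1,0,0,1.2,0,0,0]]'
python3 -m crank '[[-1,0,0,0.35,0,0,0],[0.2,0,0,0,0,0,0],[1,0,0,0,0,0,0],[1,0,0,0,0,0,0],[1,0,0,0,0,0,0]]' 60
python3 -m crank '[[1,0,0,0,0,0,0],[1,0,0,0,0,0,0]]'
```

```text
time: 3.6
eef_pos: [0.4238, -0.1828, 0.0705]
tcp_rot: [0.981, 0.192, -0.002, -0.002]
contact_force: [-0.3, -0.7, 0.0]
opening: 1.002
time: 4.1
eef_pos: [0.4268, -0.1839, 0.0719]
tcp_rot: [0.981, 0.193, 0.001, 0.001]
contact_force: [-1.2, 0.7, 6.0]
opening: 0.513
time: 4.3
eef_pos: [0.4268, -0.1839, 0.0719]
tcp_rot: [0.981, 0.193, 0.001, 0.001]
contact_force: [-1.1, 1.1, 6.4]
opening: 0.516
```

```bash
python3 -m crank '[[1,0,0,-0.3,0,0,0],[1,0,0,-0.5,0,0,0],[1,0,0,-1.5,0,0,0],[1,0,0,-3,0,0,0],[1,0,0,-4,0,0,0]]'
python3 -m crank '[[1,0,0,-2,0,0,0],[1,0,0,0,0,0,0]]'
python3 - <<'E'
from h import *
r=read_camera("wrist"); cv2.imwrite("pics/w2.png",r["color"][:,:,::-1])
go(.508,.393,.18,124.0,maxmm=42)
E
```

```text
time: 4.8
eef_pos: [0.4235, -0.1819, 0.161]
tcp_rot: [0.981, 0.193, -0.002, -0.003]
contact_force: [0.0, -1.1, -4.9]
opening: 0.515
time: 5.0
eef_pos: [0.4273, -0.1845, 0.1863]
tcp_rot: [0.981, 0.193, 0.003, 0.003]
contact_force: [0.2, -0.5, -4.4]
opening: 0.515
at [ 0.426  -0.1836  0.1837] yaw 22.22 tilt 0.16 F [-0.4  0.1 -5.5] open 0.515 t 5.05
[2.1, -3.59, 0.03] -7.27
[2.54, -3.3, 0.03] -7.27
[2.93, -2.95, 0.03] -7.27
[3.28, -2.55, 0.03] -7.27
[3.58, -2.12, 0.03] -7.27
[3.82, -1.65, 0.03] -7.27
[4.0, -1.15, 0.03] -7.27
[4.11, -0.64, 0.03] -7.27
[4.16, -0.11, 0.03] -7.27
[4.14, 0.42, 0.03] -7.27
[4.05, 0.94, 0.03] -7.27
[3.9, 1.44, 0.03] -7.27
[3.69, 1.92, 0.03] -7.27
[3.41, 2.38, 0.03] -7.27
```

View pics/w2.png

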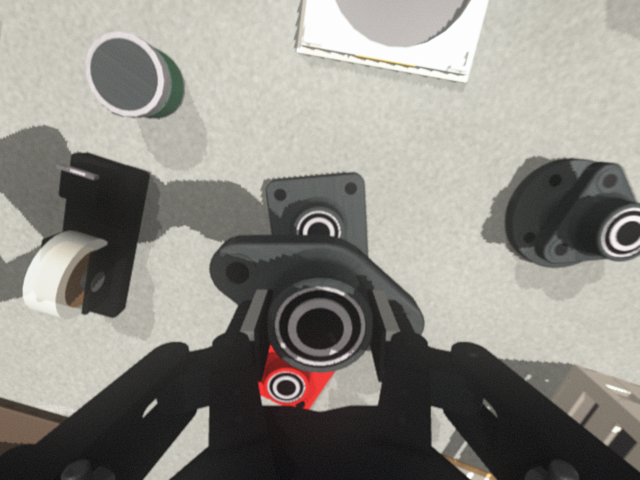

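```bash
python3 -m crank '[[1,2.1,-3.59,0.03,0,0,-7.27],[1,2.54,-3.3,0.03,0,0,-7.27],[1,2.93,-2.95,0.03,0,0,-7.27],[1,3.28,-2.55,0.03,0,0,-7.27],[1,3.58,-2.12,0.03,0,0,-7.27]]'
python3 -m crank '[[1,3.82,-1.65,0.03,0,0,-7.27],[1,4.0,-1.15,0.03,0,0,-7.27],[1,4.11,-0.64,0.03,0,0,-7.27],[1,4.16,-0.11,0.03,0,0,-7.27],[1,4.14,0.42,0.03,0,0,-7.27]]'
python3 -m crank '[[1,4.05,0.94,0.03,0,0,-7.27],[1,3.9,1.44,0.03,0,0,-7.27],[1,3.69,1.92,0.03,0,0,-7.27],[1,3.41,2.38,0.03,0,0,-7.27],[1,0,0,0,0,0,0]]'
python3 -m crank '[[1,0,0,0,0,0,0],[1,0,0,0,0,0,0]]'
python3 - <<'E'
from h import *
go(.508,.393,.18,124.0)
for n in("wrist","top"):
    r=read_camera(n); cv2.imwrite(f"pics/{n}3.png",r["color"][:,:,::-1])
    for t,z in(("tray_oval",0),("tray_square",0),("tray_triangle",0)):
        for d in place_of(t,n)[:1]: print(n,t,d["p"],d["location"],pix2w(r,d["location"],z)[:2])
E
```

```text
time: 5.55
eef_pos: [0.453, 0.0244, 0.1783]
tcp_rot: [0.871, 0.491, -0.002, -0.002]
contact_force: [1.7, -0.5, -5.8]
opening: 0.514
time: 6.05
eef_pos: [0.4823, 0.2298, 0.1763]
tcp_rot: [0.674, 0.739, -0.002, -0.001]
contact_force: [0.5, -0.4, -5.6]
opening: 0.516
time: 6.55
eef_pos: [0.506, 0.3968, 0.1745]
tcp_rot: [0.467, 0.884, -0.001, -0.002]
contact_force: [0.8, 0.4, -5.1]
opening: 0.512
time: 6.75
eef_pos: [0.5065, 0.3919, 0.1759]
tcp_rot: [0.47, 0.883, -0.002, -0.001]
contact_force: [-0.7, 0.2, -4.4]
opening: 0.515
at [0.5065 0.3919 0.1759] yaw 123.95 tilt 0.28 F [-0.7  0.2 -4.4] open 0.515 t 6.75
[0.01, 0.18, -0.41] -0.05
wrist tray_oval 0.66 [325.6, 220.6] [0.51017718 0.39466868]
wrist tray_triangle 0.72 [143.8, 334.6] [0.42145979 0.18586381]
top tray_oval 0.89 [173.0, 233.2] [0.51257395 0.39597505]
top tray_square 0.96 [255.9, 187.5] [0.64373719 0.17322368]
top tray_triangle 0.88 [249.5, 267.9] [0.42053868 0.18400625]
```

View pics/wrist3.png

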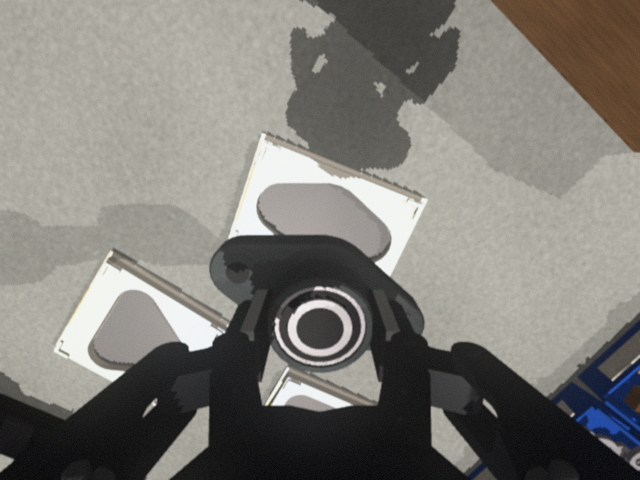

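View pics/top3.png

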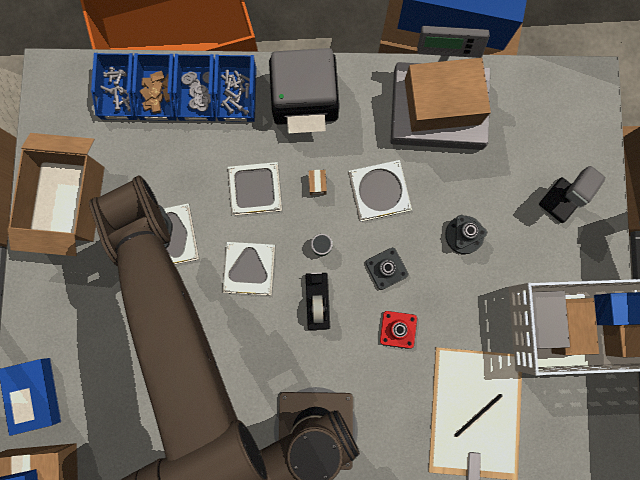

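```bash
python3 -m crank '[[1,0.05,0.2,3.5,0,0,0],[1,0,0,3.5,0,0,0],[1,0,0,2.5,0,0,0],[1,0,0,1.5,0,0,0],[1,0,0,1,0,0,0]]'
python3 -m crank '[[1,0,0,0.5,0,0,0],[1,0,0,0,0,0,0]]'
python3 - <<'E'
from h import *
go(.509,.394,.04,124.0)
r=read_camera("wrist"); cv2.imwrite("pics/w4.png",r["color"][:,:,::-1])
E
```

```text
time: 7.65
eef_pos: [0.5088, 0.3945, 0.0574]
tcp_rot: [0.47, 0.883, -0.001, -0.0]
contact_force: [0.0, -0.4, -5.3]
opening: 0.515
time: 7.85
eef_pos: [0.5095, 0.395, 0.0541]
tcp_rot: [0.469, 0.883, 0.0, 0.0]
contact_force: [-0.2, 0.3, -4.2]
opening: 0.514
at [0.5095 0.395  0.0541] yaw 124.0 tilt 0.04 F [-0.2  0.3 -4.2] open 0.514 t 7.85
[-0.05, -0.09, 1.41] 0.0
```

View pics/w4.png

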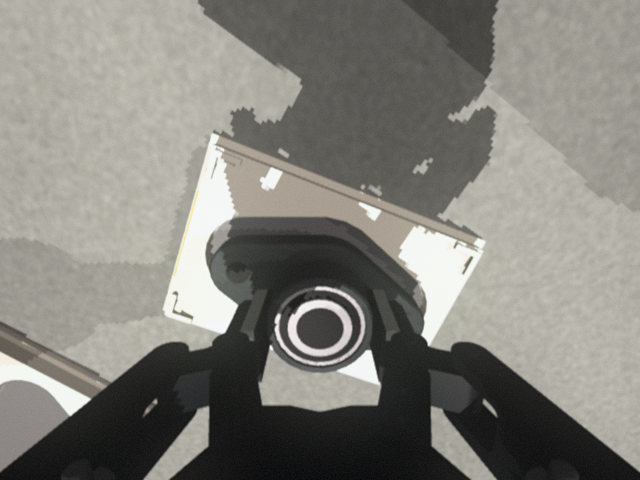

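Run:
```python
from h import *
r=read_camera("wrist")
W=lambda p,z:pix2w(r,p,z)[:2]
A,B,C=[W(p,.012) for p in((215,133),(483,243),(165,312))]
print(A,B,C,"centre",(B+C)/2,np.degrees(np.arctan2(*(A-B)[::-1])),np.linalg.norm(A-B),np.linalg.norm(A-C))
h=W((237,273),.033); print(h)
# tracing oval model over image
def out(c,yaw,z,hx=.056,hy=.030,re=.015,n=60):
    e=[(hx-re,0,re),(0,0,hy),(-hx+re,0,re)]
    pts=np.float32([(cx+rr*np.cos(t),rr*np.sin(t)) for cx,_,rr in e for t in np.linspace(0,2*np.pi,n)])
    H=cv2.convexHull(pts).squeeze(); a=np.radians(yaw); Rm=np.array([[np.cos(a),-np.sin(a)],[np.sin(a),np.cos(a)]])
    return [w2pix(r,[*(c+Rm@q),z]) for q in H]
im=r["color"][:,:,::-1].copy()
tcp=get_state()["eef_pos"]
for c,yaw,z,col,kw in((np.array(tcp[:2]),13,.033,(0,0,255),{}),(np.array([.509,.394]),12.5,.012,(0,255,0),dict(hx=.064,hy=.038,re=.023))):
    cv2.polylines(im,[np.int32(out(c,yaw,z,**kw))],True,col,1)
cv2.imwrite("pics/w4b.png",im)
```

```text
[0.42471497 0.4314469 ] [0.56970574 0.4620406 ] [0.44769643 0.32986181] centre [0.50870108 0.39595121] -168.08511145470047 0.14818331951688787 0.10415218960996803
[0.46933773 0.38444016]
```

View pics/w4b.png

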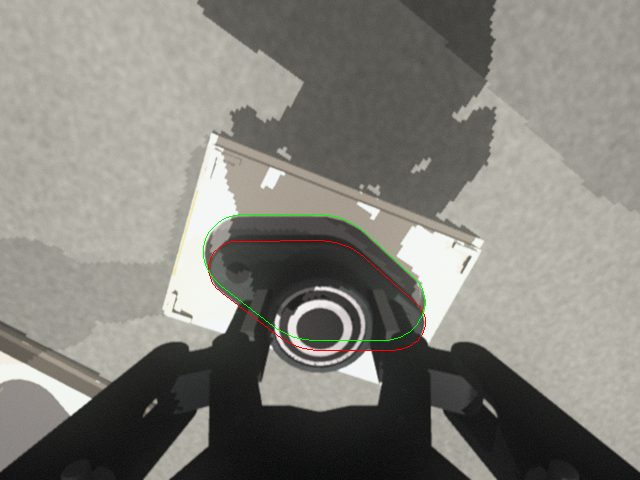

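```bash
python3 -m crank '[[1,0,0,0.6,0,0,0],[1,0,0,0.4,0,0,0],[1,0,0,0.3,0,0,0],[1,0,0,0.2,0,0,0],[1,0,0,0,0,0,0]]'
```

```text
time: 8.45
eef_pos: [0.509, 0.3947, 0.0383]
tcp_rot: [0.469, 0.883, -0.0, -0.0]
contact_force: [-0.6, 0.7, -4.4]
opening: 0.516
```

```bash
python3 -m crank '[[1,0,0,0.1,0,0,0],[1,0,0,0.1,0,0,0],[1,0,0,0.0,0,0,0]]'
```

```text
time: 8.75
eef_pos: [0.5093, 0.3949, 0.038]
tcp_rot: [0.469, 0.883, -0.0, 0.0]
contact_force: [-3.3, -3.7, 5.3]
opening: 0.516
```

```bash
python3 -m crank '[[0,0,0,0,0,0,0],[-0.5,0,0,0,0,0,0],[-1,0,0,0,0,0,0],[-1,0,0,0,0,0,0],[-1,0,0,-1,0,0,0]]'
python3 -m crank '[[-1,0,0,-3,0,0,0],[-1,0,0,-5,0,0,0],[-1,0,0,-5,0,0,0],[-1,0,0,-3,0,0,0],[-1,0,0,0,0,0,0]]'
python3 - <<'E'
from h import *
r=read_camera("wrist"); cv2.imwrite("pics/w5.png",r["color"][:,:,::-1])
go(.5215,-.397,.21,22)
E
```

```text
time: 9.25
eef_pos: [0.5082, 0.3942, 0.0453]
tcp_rot: [0.47, 0.883, -0.001, -0.001]
contact_force: [0.1, 0.1, 0.2]
opening: 0.997
time: 9.75
eef_pos: [0.5122, 0.3966, 0.2152]
tcp_rot: [0.469, 0.883, 0.006, 0.004]
contact_force: [-0.2, 0.7, 0.4]
opening: 0.996
at [0.5108 0.3958 0.2114] yaw 124.01 tilt 0.48 F [-0.  -0.1 -1.1] open 1.003 t 9.8
[-3.68, -2.41, 0.01] 5.67
[-3.9, -2.04, 0.01] 5.67
[-4.09, -1.64, 0.01] 5.67
[-4.23, -1.23, 0.01] 5.67
[-4.33, -0.81, 0.01] 5.67
[-4.39, -0.38, 0.01] 5.67
[-4.4, 0.06, 0.01] 5.67
[-4.38, 0.49, 0.01] 5.67
[-4.31, 0.92, 0.01] 5.67
[-4.19, 1.34, 0.01] 5.67
[-4.04, 1.75, 0.01] 5.67
[-3.85, 2.14, 0.01] 5.67
[-3.62, 2.51, 0.01] 5.67
[-3.35, 2.86, 0.01] 5.67
[-3.05, 3.17, 0.01] 5.67
[-2.73, 3.46, 0.01] 5.67
[-2.37, 3.71, 0.01] 5.67
[-1.99, 3.93, 0.01] 5.67
```

View pics/w5.png

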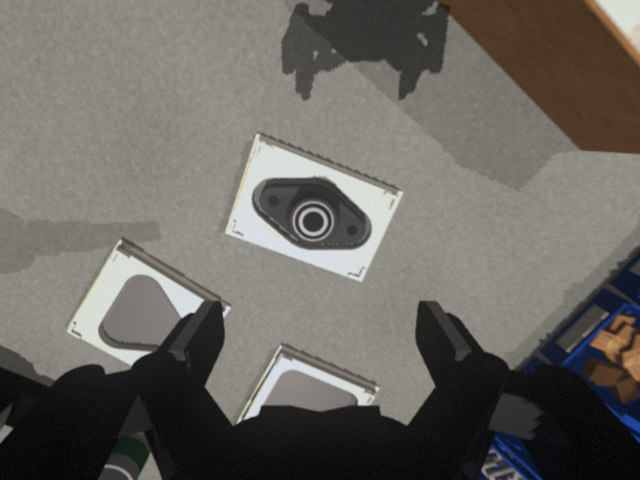

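Run:
```python
from h import *
go(.5215,-.397,.215,62,maxmm=47)
```

```text
at [0.5108 0.3958 0.2114] yaw 124.01 tilt 0.48 F [-0.  -0.1 -1.1] open 1.003 t 9.8
[-3.9, -2.56, -0.02] 3.65
[-4.06, -2.3, -0.02] 3.65
[-4.19, -2.04, -0.02] 3.65
[-4.32, -1.77, -0.02] 3.65
[-4.42, -1.49, -0.02] 3.65
[-4.5, -1.21, -0.02] 3.65
[-4.57, -0.92, -0.02] 3.65
[-4.62, -0.62, -0.02] 3.65
[-4.65, -0.33, -0.02] 3.65
[-4.66, -0.03, -0.02] 3.65
[-4.66, 0.26, -0.02] 3.65
[-4.63, 0.56, -0.02] 3.65
[-4.59, 0.85, -0.02] 3.65
[-4.52, 1.14, -0.02] 3.65
[-4.44, 1.43, -0.02] 3.65
[-4.34, 1.71, -0.02] 3.65
[-4.22, 1.98, -0.02] 3.65
```

```bash
python3 -m crank '[[-1,-3.9,-2.56,-0.02,0,0,3.65],[-1,-4.06,-2.3,-0.02,0,0,3.65],[-1,-4.19,-2.04,-0.02,0,0,3.65],[-1,-4.32,-1.77,-0.02,0,0,3.65],[-1,-4.42,-1.49,-0.02,0,0,3.65]]'
python3 -m crank '[[-1,-4.5,-1.21,-0.02,0,0,3.65],[-1,-4.57,-0.92,-0.02,0,0,3.65],[-1,-4.62,-0.62,-0.02,0,0,3.65],[-1,-4.65,-0.33,-0.02,0,0,3.65],[-1,-4.66,-0.03,-0.02,0,0,3.65]]'
python3 -m crank '[[-1,-4.66,0.26,-0.02,0,0,3.65],[-1,-4.63,0.56,-0.02,0,0,3.65],[-1,-4.59,0.85,-0.02,0,0,3.65],[-1,-4.52,1.14,-0.02,0,0,3.65],[-1,-4.44,1.43,-0.02,0,0,3.65]]'
python3 -m crank '[[-1,-4.34,1.71,-0.02,0,0,3.65],[-1,-4.22,1.98,-0.02,0,0,3.65],[-1,0,0,0,0,0,0],[-1,0,0,0,0,0,0]]'
python3 - <<'E'
from h import *
go(.5215,-.397,.215,62)
r=read_camera("wrist"); cv2.imwrite("pics/w6.png",r["color"][:,:,::-1])
for t,z in(("triangle_housing",.038),("round_housing",0)):
    for d in place_of(t,"wrist")[:2]: print(t,d["p"],d["location"],pix2w(r,d["location"],z)[:2])
rotc("top",.076,460,220,482,240)
E
```

```text
time: 10.3
eef_pos: [0.5108, 0.1597, 0.2057]
tcp_rot: [0.604, 0.797, -0.001, -0.001]
contact_force: [0.3, -0.3, -0.6]
opening: 1.0
time: 10.8
eef_pos: [0.5139, -0.073, 0.2069]
tcp_rot: [0.723, 0.691, -0.001, -0.001]
contact_force: [0.1, 0.0, -0.4]
opening: 0.999
time: 11.3
eef_pos: [0.517, -0.3061, 0.2076]
tcp_rot: [0.824, 0.567, -0.0, -0.002]
contact_force: [1.2, 0.0, -0.9]
opening: 0.998
time: 11.7
eef_pos: [0.5183, -0.3982, 0.2076]
tcp_rot: [0.858, 0.514, -0.0, -0.002]
contact_force: [0.1, 0.7, -0.1]
opening: 1.003
at [ 0.5183 -0.3982  0.2076] yaw 61.86 tilt 0.24 F [ 0.1  0.7 -0.1] open 1.003 t 11.7
[0.26, 0.23, -0.74] -0.14
triangle_housing 0.8 [323.4, 220.6] [ 0.52234374 -0.3978034 ]Traceback (most recent call last):
  File "<stdin>", line 6, in <module>
  File "h.py", line 25, in rotc
    i=1+np.argmax(st[1:,4]); P=cv2.findContours((l==i).astype(np.uint8),0,1)[0][0]
        ~~~~~~~~~^^^^^^^^^^
    return _wrapfunc(a, 'argmax', axis=axis, out=out, **kwds)
    return bound(*args, **kwds)
ValueError: attempt to get argmax of an empty sequence
```

View pics/w6.png

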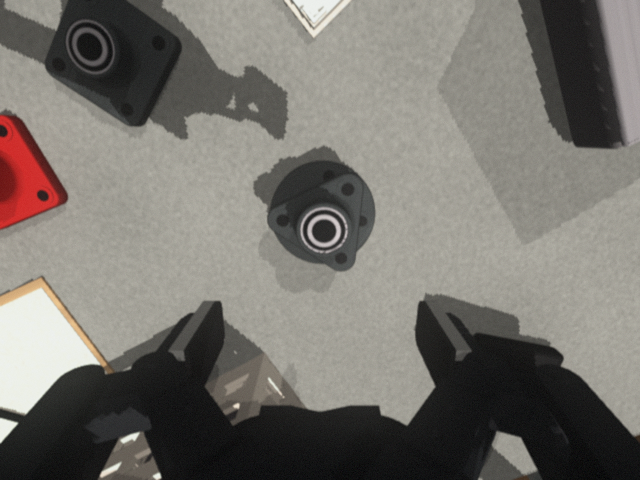

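Run:
```python
from h import *
r=rotc("wrist",.076,304,210,346,252)
P=np.array([pix2w(r,p,.051)[:2] for p in((282,220),(348,188),(342,258))]); c=P.mean(0)
print(c,[(np.degrees(np.arctan2(*(q-c)[::-1])),np.linalg.norm(q-c)) for q in P])
go(*pix2w(r,(324,231),.076)[:2],.073,62)
```

```text
ring [323.19701195 232.53800011] 16.798898696899414 [ 0.52296123 -0.39663551]
[ 0.5245253  -0.39563976] [(np.float64(148.18047061034613), np.float64(0.03702044613710515)), (np.float64(28.455818212908184), np.float64(0.03680644025834189)), (np.float64(-91.39577778945814), np.float64(0.03706742776162466))]
at [ 0.5195 -0.3964  0.2098] yaw 62.05 tilt 0.04 F [-0.6  0.3  0.1] open 1.0 t 11.95
[0.07, 0.09, 3.42] 0.01
[0.07, 0.09, 3.42] 0.01
[0.07, 0.09, 3.42] 0.01
[0.07, 0.09, 3.42] 0.01
```

```bash
python3 -m crank '[[-1,0.15,0.29,4,0,0,0],[-1,0,0,4,0,0,0],[-1,0,0,3,0,0,0],[-1,0,0,1.7,0,0,0],[-1,0,0,0.9,0,0,0]]'
python3 -m crank '[[-1,0,0,0.1,0,0,0],[0.2,0,0,0,0,0,0],[1,0,0,0,0,0,0],[1,0,0,0,0,0,0],[1,0,0,0,0,0,0]]'
python3 -m crank '[[1,0,0,-0.3,0,0,0],[1,0,0,-0.7,0,0,0],[1,0,0,-1.5,0,0,0],[1,0,0,-3,0,0,0],[1,0,0,-4,0,0,0]]'
python3 -m crank '[[1,0,0,-2,0,0,0],[1,0,0,0,0,0,0]]'
python3 - <<'E'
from h import *
r=read_camera("wrist"); cv2.imwrite("pics/w7.png",r["color"][:,:,::-1])
go(.42,.185,.19,62-32,maxmm=45)
E
```

```text
time: 12.45
eef_pos: [0.5223, -0.3967, 0.0724]
tcp_rot: [0.857, 0.515, -0.0, -0.001]
contact_force: [-0.3, -0.4, -0.8]
opening: 1.0
time: 12.95
eef_pos: [0.5234, -0.399, 0.0753]
tcp_rot: [0.857, 0.515, 0.0, 0.001]
contact_force: [-1.0, 0.7, 5.6]
opening: 0.516
time: 13.45
eef_pos: [0.5212, -0.3966, 0.1664]
tcp_rot: [0.857, 0.515, -0.001, -0.003]
contact_force: [0.7, -0.7, -4.7]
opening: 0.511
time: 13.65
eef_pos: [0.5245, -0.3999, 0.1939]
tcp_rot: [0.857, 0.515, 0.001, 0.005]
contact_force: [0.3, -0.2, -3.6]
opening: 0.514
at [ 0.5233 -0.3988  0.1906] yaw 61.95 tilt 0.27 F [-0.9  0.9 -5.8] open 0.516 t 13.7
[3.33, -2.61, 0.0] 2.28
[3.23, -2.74, 0.0] 2.28
[3.11, -2.87, 0.0] 2.28
[3.0, -2.99, 0.0] 2.28
[2.88, -3.11, 0.0] 2.28
[2.75, -3.22, 0.0] 2.28
[2.62, -3.33, 0.0] 2.28
[2.49, -3.43, 0.0] 2.28
[2.35, -3.52, 0.0] 2.28
[2.2, -3.62, 0.0] 2.28
[2.06, -3.7, 0.0] 2.28
[1.91, -3.78, 0.0] 2.28
[1.76, -3.85, 0.0] 2.28
[1.6, -3.92, 0.0] 2.28
```

View pics/w7.png

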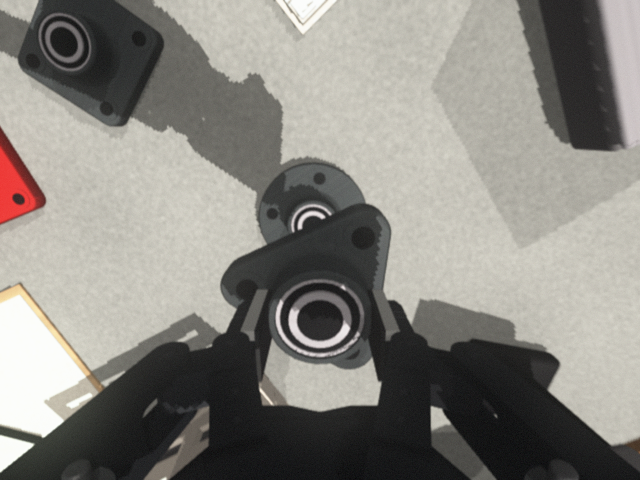

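```bash
python3 -m crank '[[1,3.33,-2.61,0,0,0,2.28],[1,3.23,-2.74,0,0,0,2.28],[1,3.11,-2.87,0,0,0,2.28],[1,3.0,-2.99,0,0,0,2.28],[1,2.88,-3.11,0,0,0,2.28]]'
python3 -m crank '[[1,2.75,-3.22,0,0,0,2.28],[1,2.62,-3.33,0,0,0,2.28],[1,2.49,-3.43,0,0,0,2.28],[1,2.35,-3.52,0,0,0,2.28],[1,2.2,-3.62,0,0,0,2.28]]'
python3 -m crank '[[1,2.06,-3.7,0,0,0,2.28],[1,1.91,-3.78,0,0,0,2.28],[1,1.76,-3.85,0,0,0,2.28],[1,1.6,-3.92,0,0,0,2.28],[1,0,0,0,0,0,0]]'
python3 -m crank '[[1,0,0,0,0,0,0]]'
python3 - <<'E'
from h import *
go(.42,.185,.057,30,maxmm=30)
r=read_camera("wrist"); cv2.imwrite("pics/w8.png",r["color"][:,:,::-1])
E
```

```text
time: 14.2
eef_pos: [0.4838, -0.1871, 0.1852]
tcp_rot: [0.905, 0.426, -0.001, -0.002]
contact_force: [0.8, 0.5, -3.1]
opening: 0.512
time: 14.7
eef_pos: [0.4466, 0.0208, 0.1857]
tcp_rot: [0.943, 0.334, -0.002, -0.001]
contact_force: [1.4, 0.5, -4.2]
opening: 0.517
time: 15.2
eef_pos: [0.4161, 0.1895, 0.1857]
tcp_rot: [0.965, 0.262, -0.002, -0.001]
contact_force: [0.4, -0.1, -4.8]
opening: 0.514
time: 15.3
eef_pos: [0.4174, 0.1863, 0.1859]
tcp_rot: [0.965, 0.261, -0.002, 0.0]
contact_force: [-0.9, 0.4, -5.1]
opening: 0.513
at [0.4174 0.1863 0.1859] yaw 30.2 tilt 0.24 F [-0.9  0.4 -5.1] open 0.513 t 15.3
[0.03, 0.05, 2.58] 0.04
[0.03, 0.05, 2.58] 0.04
[0.03, 0.05, 2.58] 0.04
[0.03, 0.05, 2.58] 0.04
[0.03, 0.05, 2.58] 0.04
```

View pics/w8.png

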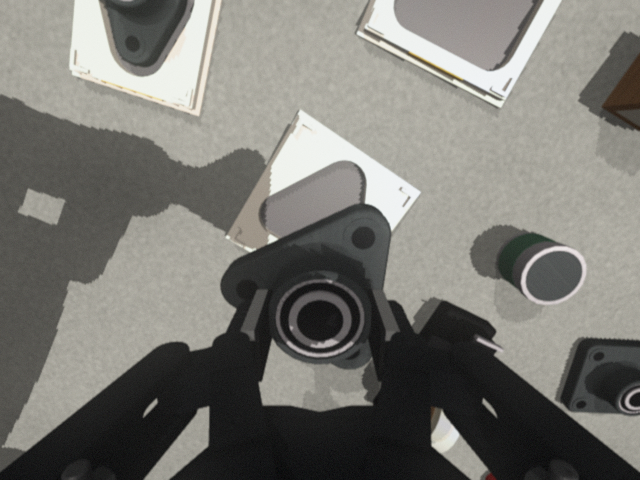

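```bash
python3 -m crank '[[1,0.15,0.25,3.5,0,0,0],[1,0,0,3.5,0,0,0],[1,0,0,2.5,0,0,0],[1,0,0,1.5,0,0,0],[1,0,0,1,0,0,0]]'
python3 -m crank '[[1,0,0,0.5,0,0,0],[1,0,0,0,0,0,0]]'
cat >> h.py <<'E'
def tri(r,c,yaw,z,rt,rad,ap):
    # rounded triangle: tips at rt, sides at ap
    # tip circle radius rad at distance rt-rad ; side distance ap
    a=np.radians(yaw); pts=np.float32([((rt-rad)*np.cos(a+k*2*np.pi/3)+rad*np.cos(t),(rt-rad)*np.sin(a+k*2*np.pi/3)+rad*np.sin(t)) for k in range(3) for t in np.linspace(0,6.283,50)])
    return [w2pix(r,[*(np.array(c)+q),z]) for q in cv2.convexHull(pts).squeeze()]
E
python3 - <<'E'
from h import *
go(.42,.185,.057,30)
r=read_camera("wrist"); im=r["color"][:,:,::-1].copy()
tcp=get_state()["eef_pos"]
# side dist ap=(rt-rad)/2+rad -> rad=2ap-rt
cv2.polylines(im,[np.int32(tri(r,tcp[:2],-123.5,tcp[2]-.035+.013,.050,.012,.031))],True,(0,0,255),1)
cv2.polylines(im,[np.int32(tri(r,(.42,.185),-3.4,.012,.058,.020,.039))],True,(0,255,0),1)
cv2.imwrite("pics/w9.png",im)
E
```

```text
time: 15.85
eef_pos: [0.4207, 0.1827, 0.0659]
tcp_rot: [0.966, 0.258, -0.002, -0.0]
contact_force: [-0.6, -0.9, -4.7]
opening: 0.515
time: 16.05
eef_pos: [0.4218, 0.1837, 0.0627]
tcp_rot: [0.966, 0.259, -0.0, 0.0]
contact_force: [0.0, -0.1, -4.3]
opening: 0.51
at [0.4218 0.1837 0.0627] yaw 29.97 tilt 0.05 F [ 0.  -0.1 -4.3] open 0.51 t 16.05
[-0.09, -0.2, 0.57] -0.03
```

View pics/w9.png

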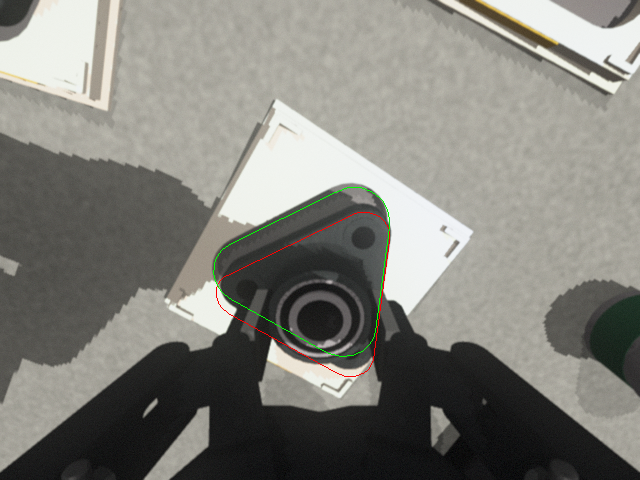

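```bash
python3 -m crank '[[1,-0.08,-0.15,0.6,0,0,0],[1,0,0,0.5,0,0,0],[1,0,0,0.5,0,0,0],[1,0,0,0.3,0,0,0],[1,0,0,0,0,0,0]]'
python3 -m crank '[[1,0,0,0.15,0,0,0],[1,0,0,0.15,0,0,0],[1,0,0,0.0,0,0,0]]'
```

```text
time: 16.6
eef_pos: [0.4198, 0.1852, 0.0434]
tcp_rot: [0.966, 0.259, -0.001, -0.0]
contact_force: [-0.2, 0.1, -3.7]
opening: 0.514
time: 16.9
eef_pos: [0.4206, 0.1853, 0.0414]
tcp_rot: [0.966, 0.259, 0.0, -0.0]
contact_force: [-0.7, 0.3, -2.0]
opening: 0.511
```

Touching begins (−2 N); a touch lower, then release.

```bash
python3 -m crank '[[1,0,0,0.15,0,0,0],[1,0,0,0,0,0,0]]'
python3 -m crank '[[0,0,0,0,0,0,0],[-0.5,0,0,0,0,0,0],[-1,0,0,0,0,0,0],[-1,0,0,0,0,0,0],[-1,0,0,-1,0,0,0]]'
python3 -m crank '[[-1,0,0,-3,0,0,0],[-1,0,0,-5,0,0,0],[-1,0,0,-5,0,0,0],[-1,0,0,-3,0,0,0],[-1,0,0,0,0,0,0]]'
python3 - <<'E'
from h import *
r=read_camera("wrist"); cv2.imwrite("pics/w10.png",r["color"][:,:,::-1])
go(.426,-.187,.21,22)
for cam in("top","scene"):
  r=read_camera(cam)
  for d in place_of("square_housing",cam)[:2]: print(d["p"],d["location"],pix2w(r,d["location"],0)[:2])
r=rotc("top",.038,378,256,400,280)
c=r["color"][245:295,360:415,::-1]; cv2.imwrite("pics/sq.png",cv2.resize(c,None,fx=10,fy=10,interpolation=cv2.INTER_CUBIC))
E
```

```text
time: 17.1
eef_pos: [0.4207, 0.1854, 0.0413]
tcp_rot: [0.966, 0.259, -0.001, 0.0]
contact_force: [-6.5, -1.4, 9.1]
opening: 0.515
time: 17.6
eef_pos: [0.4193, 0.185, 0.0487]
tcp_rot: [0.966, 0.259, -0.001, -0.0]
contact_force: [-1.2, 0.4, 0.3]
opening: 1.0
time: 18.1
eef_pos: [0.4236, 0.186, 0.2164]
tcp_rot: [0.966, 0.259, 0.006, 0.0]
contact_force: [0.8, -0.6, 0.6]
opening: 1.001
at [0.422  0.1856 0.2132] yaw 30.03 tilt 0.43 F [ 0.1 -0.2 -0.5] open 1.001 t 18.15
[-2.03, 3.61, 0.04] 0.89
[-1.98, 3.64, 0.04] 0.89
[-1.92, 3.67, 0.04] 0.89
[-1.86, 3.7, 0.04] 0.89
[-1.8, 3.73, 0.04] 0.89
[-1.75, 3.75, 0.04] 0.89
[-1.69, 3.78, 0.04] 0.89
[-1.63, 3.81, 0.04] 0.89
[-1.57, 3.83, 0.04] 0.89
0.97 [387.6, 266.7] [ 0.42941206 -0.19053849]
0.86 [398.7, 328.7] [ 0.26330337 -0.22006694]
0.66 [233.4, 270.2] [ 0.42853564 -0.18919697]
0.64 [193.9, 242.0] [ 0.2720987  -0.21675524]
ring [387.85372353 267.12925529] 5.140567302703857 [ 0.42452809 -0.1866652 ]
```

View pics/w10.png

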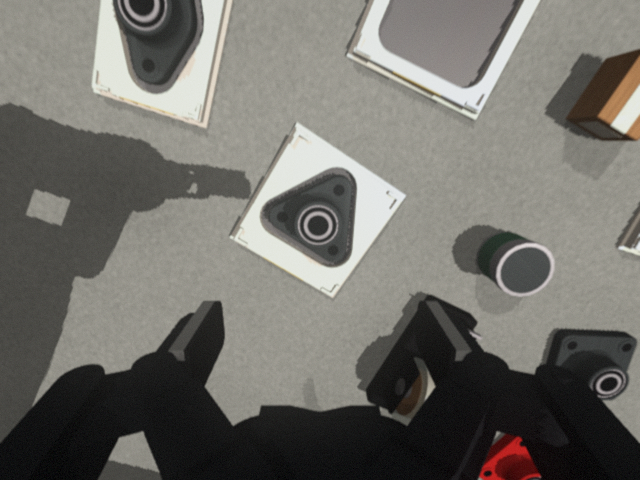

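View pics/sq.png

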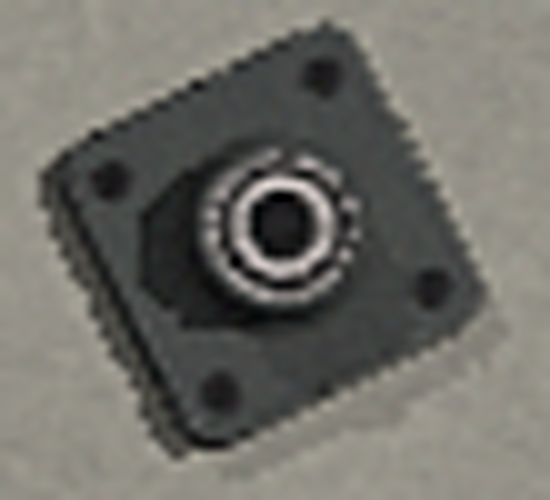

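Run:
```python
from h import *
go(.475,0,.215,27,maxmm=48)
```

```text
at [0.4192 0.185  0.2076] yaw 30.03 tilt 0.22 F [ 0.8  0.  -0.2] open 0.996 t 18.4
[-0.89, 3.76, -0.15] 0.61
[-0.85, 3.77, -0.15] 0.61
[-0.81, 3.78, -0.15] 0.61
[-0.77, 3.79, -0.15] 0.61
[-0.73, 3.8, -0.15] 0.61
```

```bash
python3 -m crank '[[-1,-0.89,3.76,-0.15,0,0,0.61],[-1,-0.85,3.77,-0.15,0,0,0.61],[-1,-0.81,3.78,-0.15,0,0,0.61],[-1,-0.77,3.79,-0.15,0,0,0.61],[-1,-0.73,3.8,-0.15,0,0,0.61]]'
python3 -m crank '[[-1,-2.55,2.87,0,0,0,0],[-1,-2.55,2.87,0,0,0,0],[-1,-2.55,2.87,0,0,0,0],[-1,-2.55,2.87,0,0,0,0],[-1,-2.55,2.87,0,0,0,0]]'
python3 -m crank '[[-1,0,0,0,0,0,0],[-1,0,0,0,0,0,0]]'
python3 - <<'E'
from h import *
r=read_camera("wrist"); cv2.imwrite("pics/w11.png",r["color"][:,:,::-1])
go(.425,-.187,.036,27)
for t in("square_housing",):
    for d in place_of(t,"wrist")[:2]: print(t,d["p"],d["location"],pix2w(r,d["location"],0)[:2])
E
```

```text
time: 18.9
eef_pos: [0.4754, -0.0013, 0.2156]
tcp_rot: [0.972, 0.233, -0.001, -0.001]
contact_force: [0.2, 0.8, -0.2]
opening: 1.0
time: 19.4
eef_pos: [0.4262, -0.1867, 0.2155]
tcp_rot: [0.972, 0.233, -0.001, -0.001]
contact_force: [1.6, 0.9, -0.3]
opening: 0.997
time: 19.6
eef_pos: [0.4267, -0.1858, 0.2157]
tcp_rot: [0.973, 0.232, -0.001, -0.001]
contact_force: [-0.8, -0.6, 0.3]
opening: 1.0
at [ 0.4269 -0.1851  0.2158] yaw 26.94 tilt 0.15 F [ 0.4 -0.6 -0.3] open 1.003 t 19.65
[-0.06, 0.02, 4.5] -0.02
[-0.06, 0.02, 4.5] -0.02
[-0.06, 0.02, 4.5] -0.02
[-0.06, 0.02, 4.5] -0.02
square_housing 0.86 [279.8, 341.0] [ 0.26441478 -0.21491263]
square_housing 0.8 [317.9, 210.4] [ 0.42713468 -0.18378251]
```

View pics/w11.png

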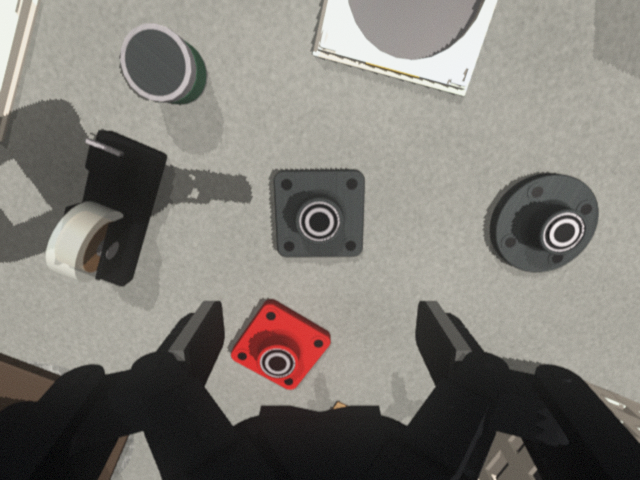

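```bash
python3 -m crank '[[-1,-0.15,0.1,4.5,0,0,0],[-1,0,0,4.5,0,0,0],[-1,0,0,4.5,0,0,0],[-1,0,0,2.8,0,0,0],[-1,0,0,1.2,0,0,0]]'
python3 -m crank '[[-1,0,0,0.4,0,0,0],[0.2,0,0,0,0,0,0],[1,0,0,0,0,0,0],[1,0,0,0,0,0,0],[1,0,0,0,0,0,0]]'
python3 -m crank '[[1,0,0,-0.3,0,0,0],[1,0,0,-0.7,0,0,0],[1,0,0,-1.5,0,0,0],[1,0,0,-3,0,0,0],[1,0,0,-4,0,0,0]]'
python3 -m crank '[[1,0,0,-4,0,0,0],[1,0,0,0,0,0,0]]'
python3 - <<'E'
from h import *
r=read_camera("wrist"); cv2.imwrite("pics/w12.png",r["color"][:,:,::-1])
go(.642,.177,.17,6.4,maxmm=45)
E
```

```text
time: 20.2
eef_pos: [0.4246, -0.1843, 0.0386]
tcp_rot: [0.972, 0.234, -0.002, -0.003]
contact_force: [0.1, -0.1, -0.0]
opening: 1.0
time: 20.7
eef_pos: [0.4277, -0.1877, 0.0402]
tcp_rot: [0.972, 0.233, 0.001, 0.001]
contact_force: [-1.4, 3.2, 4.7]
opening: 0.513
time: 21.2
eef_pos: [0.4245, -0.1859, 0.1318]
tcp_rot: [0.972, 0.233, -0.002, -0.002]
contact_force: [0.5, -0.0, -4.3]
opening: 0.51
time: 21.4
eef_pos: [0.4296, -0.1895, 0.1798]
tcp_rot: [0.972, 0.233, 0.004, 0.005]
contact_force: [0.9, -1.0, -3.9]
opening: 0.512
at [ 0.428  -0.1884  0.1764] yaw 26.98 tilt 0.45 F [ 0.6 -0.4 -4.1] open 0.51 t 21.45
[3.56, -2.29, 0.06] 2.06
[3.48, -2.41, 0.06] 2.06
[3.39, -2.54, 0.06] 2.06
[3.3, -2.66, 0.06] 2.06
[3.2, -2.77, 0.06] 2.06
[3.1, -2.89, 0.06] 2.06
[2.99, -2.99, 0.06] 2.06
[2.88, -3.1, 0.06] 2.06
[2.77, -3.2, 0.06] 2.06
[2.65, -3.3, 0.06] 2.06
```

View pics/w12.png

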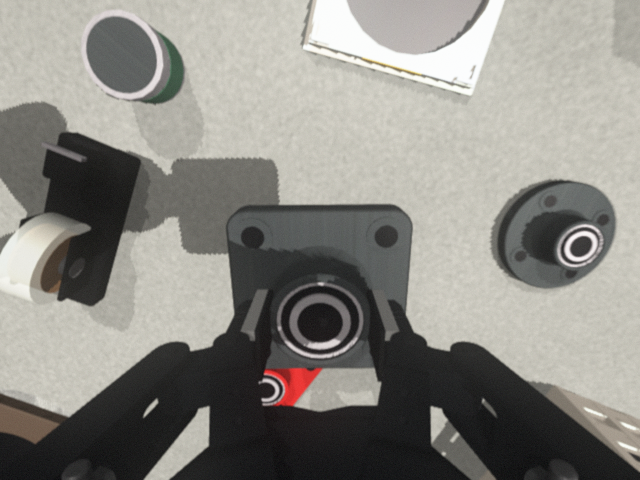

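```bash
python3 -m crank '[[1,3.56,-2.29,0.06,0,0,2.06],[1,3.48,-2.41,0.06,0,0,2.06],[1,3.39,-2.54,0.06,0,0,2.06],[1,3.3,-2.66,0.06,0,0,2.06],[1,3.2,-2.77,0.06,0,0,2.06]]'
python3 -m crank '[[1,3.1,-2.89,0.06,0,0,2.06],[1,2.99,-2.99,0.06,0,0,2.06],[1,2.88,-3.1,0.06,0,0,2.06],[1,2.77,-3.2,0.06,0,0,2.06],[1,2.65,-3.3,0.06,0,0,2.06]]'
python3 -m crank '[[1,0,0,0,0,0,0],[1,0,0,0,0,0,0]]'
python3 - <<'E'
from h import *
r=read_camera("wrist"); cv2.imwrite("pics/w13.png",r["color"][:,:,::-1])
go(.642,.177,.06,6.4,maxmm=30)
E
```

```text
time: 21.95
eef_pos: [0.5321, -0.0026, 0.167]
tcp_rot: [0.99, 0.144, -0.002, -0.001]
contact_force: [1.1, -1.3, -4.5]
opening: 0.509
time: 22.45
eef_pos: [0.6391, 0.1795, 0.1631]
tcp_rot: [0.998, 0.055, -0.003, 0.0]
contact_force: [0.9, -0.5, -4.3]
opening: 0.511
time: 22.65
eef_pos: [0.6386, 0.1788, 0.1632]
tcp_rot: [0.998, 0.057, -0.003, 0.0]
contact_force: [0.5, -0.3, -3.8]
opening: 0.511
at [0.6386 0.178  0.1638] yaw 6.42 tilt 0.34 F [-0.3 -0.4 -4.5] open 0.511 t 22.7
[0.08, 0.03, 2.59] 0.01
[0.08, 0.03, 2.59] 0.01
[0.08, 0.03, 2.59] 0.01
[0.08, 0.03, 2.59] 0.01
```

View pics/w13.png

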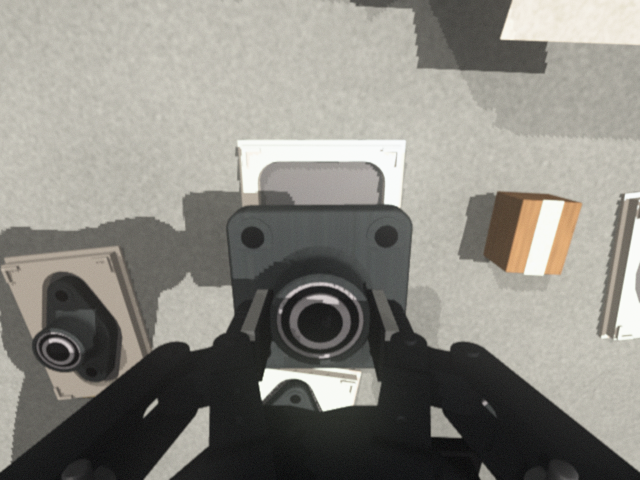

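```bash
python3 -m crank '[[1,0.2,0.1,3.5,0,0,0],[1,0,0,3,0,0,0],[1,0,0,2,0,0,0],[1,0,0,1.2,0,0,0],[1,0,0,0.6,0,0,0]]'
python3 -m crank '[[1,0,0,0,0,0,0],[1,0,0,0,0,0,0]]'
python3 - <<'E'
from h import *
go(.642,.177,.06,6.4,maxmm=30)
r=read_camera("wrist"); im=r["color"][:,:,::-1].copy(); tcp=get_state()["eef_pos"]
def sq(c,yaw,h,z):
    a=np.radians(yaw); M=np.array([[np.cos(a),-np.sin(a)],[np.sin(a),np.cos(a)]]); return np.int32([w2pix(r,[*(np.array(c)+M@np.array(q)*h),z]) for q in((1,1),(1,-1),(-1,-1),(-1,1))])
cv2.polylines(im,[sq(tcp[:2],6.4,.045,tcp[2]-.038+.013)],True,(0,0,255),1)
cv2.polylines(im,[sq((.642,.177),6.5,.053,.012)],True,(0,255,0),1)
cv2.polylines(im,[sq((.642,.177),6.5,.065,.012)],True,(0,255,0),1)
cv2.imwrite("pics/w14.png",im)
E
```

```text
time: 23.2
eef_pos: [0.641, 0.1762, 0.062]
tcp_rot: [0.998, 0.055, -0.002, 0.0]
contact_force: [-0.2, -0.2, -5.0]
opening: 0.508
time: 23.4
eef_pos: [0.6434, 0.1772, 0.0654]
tcp_rot: [0.998, 0.055, 0.001, -0.0]
contact_force: [0.8, 0.2, -3.9]
opening: 0.509
at [0.6434 0.1772 0.0654] yaw 6.36 tilt 0.13 F [ 0.8  0.2 -3.9] open 0.509 t 23.4
[-0.14, 0.01, 0.54] -0.04
```

View pics/w14.png

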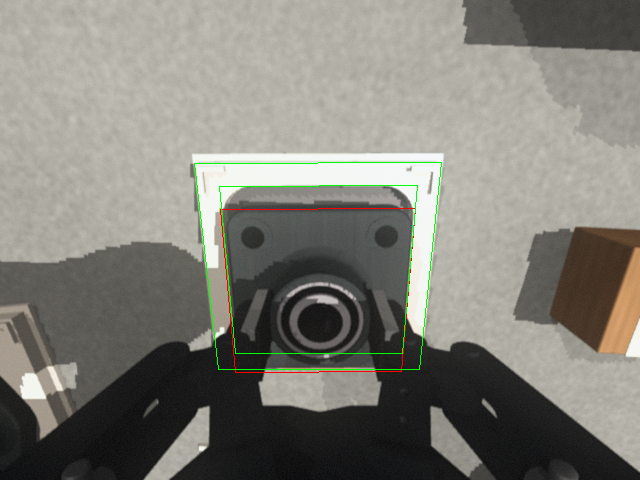

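```bash
python3 -m crank '[[1,0.1,0,0.6,0,0,0],[1,0,0,0.5,0,0,0],[1,0,0,0.5,0,0,0],[1,0,0,0.3,0,0,0],[1,0,0,0,0,0,0]]'
python3 -m crank '[[1,0,0,0.15,0,0,0],[1,0,0,0.1,0,0,0],[1,0,0,0.0,0,0,0]]'
```

```text
time: 23.95
eef_pos: [0.6433, 0.1775, 0.0446]
tcp_rot: [0.998, 0.056, -0.0, 0.0]
contact_force: [-0.1, 0.3, -4.2]
opening: 0.515
time: 24.25
eef_pos: [0.6436, 0.1776, 0.0442]
tcp_rot: [0.998, 0.056, -0.0, 0.0]
contact_force: [-4.4, -0.6, 6.2]
opening: 0.511
```

```bash
python3 -m crank '[[0,0,0,0,0,0,0],[-0.5,0,0,0,0,0,0],[-1,0,0,0,0,0,0],[-1,0,0,0,0,0,0],[-1,0,0,-1,0,0,0]]'
python3 -m crank '[[-1,0,0,-3,0,0,0],[-1,0,0,-5,0,0,0],[-1,0,0,-5,0,0,0],[-1,0,0,-3,0,0,0],[-1,0,0,0,0,0,0]]'
python3 - <<'E'
from h import *
r=read_camera("wrist"); cv2.imwrite("pics/w15.png",r["color"][:,:,::-1])
r=rotc("top",.038,456,222,480,246)
c=r["color"][210:260,435:495,::-1]; cv2.imwrite("pics/rd.png",cv2.resize(c,None,fx=10,fy=10,interpolation=cv2.INTER_CUBIC))
for d in place_of("round_housing","top")[:2]: print(d["p"],d["location"],pix2w(r,d["location"],0)[:2])
go(.522,-.396,.215,30,maxmm=47)
E
```

```text
time: 24.75
eef_pos: [0.6425, 0.1773, 0.0512]
tcp_rot: [0.998, 0.056, -0.001, 0.0]
contact_force: [-0.1, 0.6, 0.5]
opening: 1.002
time: 25.25
eef_pos: [0.647, 0.178, 0.2215]
tcp_rot: [0.998, 0.056, 0.007, -0.0]
contact_force: [0.4, 0.1, 0.2]
opening: 0.999
ring [467.22523308 232.41193581] 5.376781940460205 [ 0.52074523 -0.39865567]
0.72 [462.8, 235.0] [ 0.51953222 -0.39628214]
at [0.6429 0.1775 0.212 ] yaw 6.38 tilt 0.05 F [-0.2  0.4 -0.7] open 1.0 t 25.4
[-1.41, 4.28, -0.02] -1.82
[-1.55, 4.23, -0.02] -1.82
[-1.68, 4.18, -0.02] -1.82
[-1.82, 4.13, -0.02] -1.82
[-1.94, 4.07, -0.02] -1.82
[-2.07, 4.0, -0.02] -1.82
[-2.2, 3.94, -0.02] -1.82
[-2.32, 3.86, -0.02] -1.82
[-2.44, 3.79, -0.02] -1.82
[-2.56, 3.71, -0.02] -1.82
[-2.68, 3.63, -0.02] -1.82
[-2.79, 3.54, -0.02] -1.82
[-2.9, 3.45, -0.02] -1.82
```

View pics/w15.png

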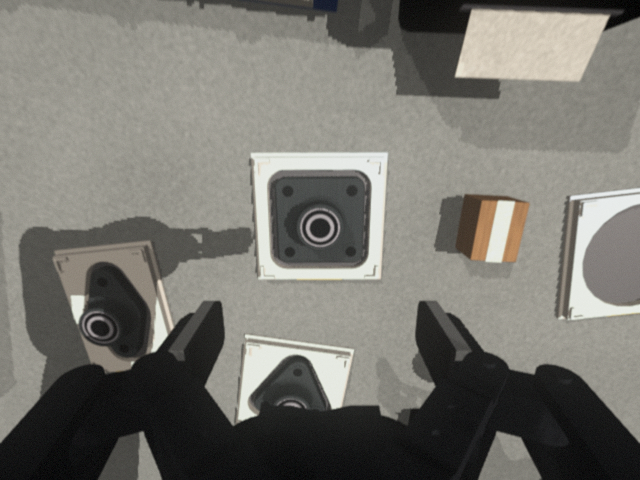

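View pics/rd.png

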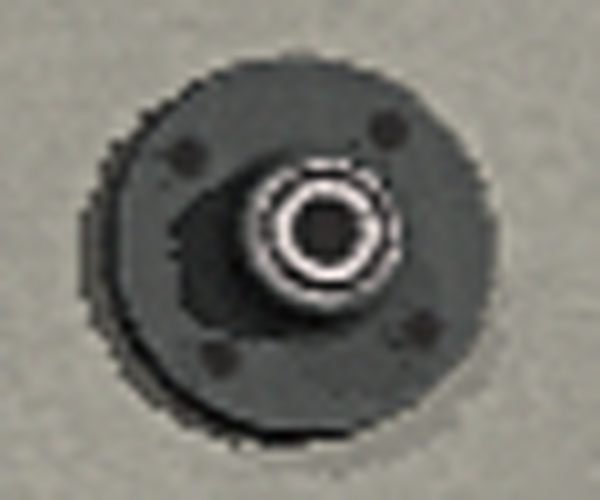

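```bash
python3 -m crank '[[-1,-1.41,4.28,0,0,0,-1.82],[-1,-1.55,4.23,0,0,0,-1.82],[-1,-1.68,4.18,0,0,0,-1.82],[-1,-1.82,4.13,0,0,0,-1.82],[-1,-1.94,4.07,0,0,0,-1.82]]'
python3 -m crank '[[-1,-2.07,4.0,0,0,0,-1.82],[-1,-2.2,3.94,0,0,0,-1.82],[-1,-2.32,3.86,0,0,0,-1.82],[-1,-2.44,3.79,0,0,0,-1.82],[-1,-2.56,3.71,0,0,0,-1.82]]'
python3 -m crank '[[-1,-2.68,3.63,0,0,0,-1.82],[-1,-2.79,3.54,0,0,0,-1.82],[-1,-2.9,3.45,0,0,0,-1.82],[-1,0,0,0,0,0,0],[-1,0,0,0,0,0,0]]'
python3 - <<'E'
from h import *
r=read_camera("wrist"); cv2.imwrite("pics/w16.png",r["color"][:,:,::-1])
for d in place_of("round_housing","wrist")[:2]: print(d["p"],d["location"],pix2w(r,d["location"],0)[:2])
go(.521,-.3985,.038,30,maxmm=40)
r=rotc("wrist",.038,290,195,350,255)
E
```

```text
time: 25.9
eef_pos: [0.5951, -0.0443, 0.2097]
tcp_rot: [0.991, 0.135, -0.002, -0.001]
contact_force: [1.0, -0.1, -0.6]
opening: 0.997
time: 26.4
eef_pos: [0.5489, -0.2645, 0.2097]
tcp_rot: [0.977, 0.213, -0.002, -0.002]
contact_force: [1.0, 0.2, -0.5]
opening: 0.996
time: 26.9
eef_pos: [0.5216, -0.3961, 0.2096]
tcp_rot: [0.966, 0.258, -0.001, -0.002]
contact_force: [0.4, -0.8, 0.4]
opening: 0.997
0.95 [319.0, 214.9] [ 0.51940058 -0.39630269]
at [ 0.5226 -0.3945  0.2106] yaw 30.06 tilt 0.21 F [-0.6 -0.5  0.1] open 0.999 t 27.0
[-0.07, 0.05, 3.45] 0.01
[-0.07, 0.05, 3.45] 0.01
[-0.07, 0.05, 3.45] 0.01
[-0.07, 0.05, 3.45] 0.01
[-0.07, 0.05, 3.45] 0.01
ring [322.34506989 225.00352478] 14.517021179199219 [ 0.52154954 -0.39819564]
```

View pics/w16.png

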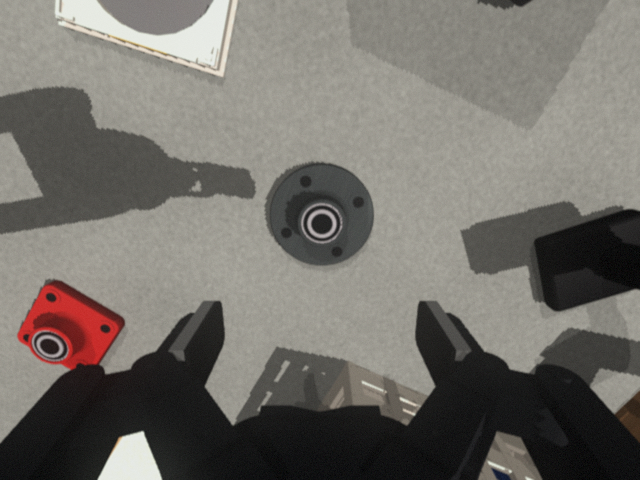

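```bash
python3 -m crank '[[-1,-0.2,0.25,4.5,0,0,0],[-1,0,0,4.5,0,0,0],[-1,0,0,4,0,0,0],[-1,0,0,2.6,0,0,0],[-1,0,0,1.2,0,0,0]]'
python3 -m crank '[[-1,0,0,0.4,0,0,0],[0.2,0,0,0,0,0,0],[1,0,0,0,0,0,0],[1,0,0,0,0,0,0],[1,0,0,0,0,0,0]]'
python3 -m crank '[[1,0,0,-0.3,0,0,0],[1,0,0,-0.7,0,0,0],[1,0,0,-1.5,0,0,0],[1,0,0,-3,0,0,0],[1,0,0,-4,0,0,0]]'
python3 -m crank '[[1,0,0,-4,0,0,0],[1,0,0,0,0,0,0]]'
python3 - <<'E'
from h import *
go(.642,-.1695,.17,maxmm=45)
E
```

```text
time: 27.55
eef_pos: [0.5213, -0.3957, 0.0406]
tcp_rot: [0.966, 0.26, -0.002, -0.003]
contact_force: [-0.6, -0.0, 0.0]
opening: 0.997
time: 28.05
eef_pos: [0.5234, -0.3996, 0.0433]
tcp_rot: [0.966, 0.259, 0.001, 0.001]
contact_force: [-0.5, 2.2, 6.8]
opening: 0.51
time: 28.55
eef_pos: [0.5209, -0.3977, 0.134]
tcp_rot: [0.966, 0.259, -0.001, -0.003]
contact_force: [0.9, -0.6, -6.1]
opening: 0.509
time: 28.75
eef_pos: [0.5256, -0.4024, 0.185]
tcp_rot: [0.966, 0.259, 0.004, 0.007]
contact_force: [1.4, -0.9, -4.3]
opening: 0.511
at [ 0.5256 -0.4024  0.185 ] yaw 30.04 tilt 0.95 F [ 1.4 -0.9 -4.3] open 0.511 t 28.75
[3.62, -2.39, 0.25] 0.0
[3.62, -2.39, 0.25] 0.0
[3.62, -2.39, 0.25] 0.0
[3.62, -2.39, 0.25] 0.0
[3.62, -2.39, 0.25] 0.0
[3.62, -2.39, 0.25] 0.0
```

```bash
python3 -m crank '[[1,3.5,-2.4,0,0,0,0],[1,3.5,-2.4,0,0,0,0],[1,3.5,-2.4,0,0,0,0],[1,3.5,-2.4,0,0,0,0],[1,3.5,-2.4,0,0,0,0]]'
python3 -m crank '[[1,3.5,-2.4,0,0,0,0],[1,0,0,0,0,0,0],[1,0,0,0,0,0,0]]'
python3 - <<'E'
from h import *
r=read_camera("wrist"); cv2.imwrite("pics/w17.png",r["color"][:,:,::-1])
go(.642,-.1695,.065,maxmm=30)
E
```

```text
time: 29.25
eef_pos: [0.6133, -0.2057, 0.1736]
tcp_rot: [0.966, 0.259, -0.001, -0.001]
contact_force: [-0.2, -0.4, -5.9]
opening: 0.507
time: 29.55
eef_pos: [0.6315, -0.168, 0.1737]
tcp_rot: [0.966, 0.26, -0.001, -0.001]
contact_force: [-1.0, -0.4, -6.0]
opening: 0.503
at [ 0.6313 -0.1691  0.174 ] yaw 30.08 tilt 0.14 F [-0.7 -0.6 -5.7] open 0.506 t 29.6
[0.23, 0.14, 2.73] 0.0
[0.23, 0.14, 2.73] 0.0
[0.23, 0.14, 2.73] 0.0
[0.23, 0.14, 2.73] 0.0
```

View pics/w17.png

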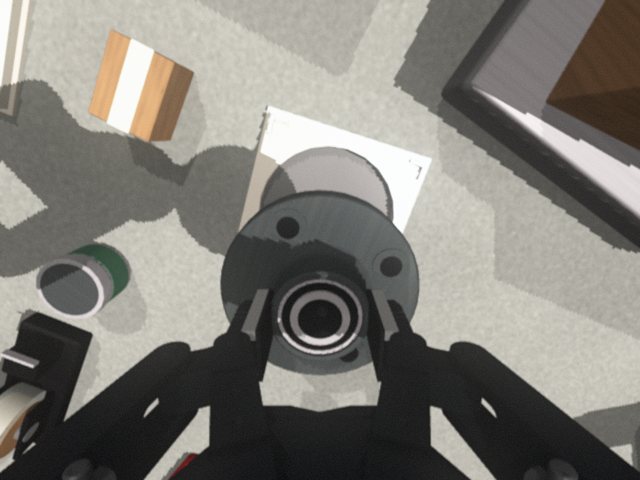

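```bash
python3 -m crank '[[1,1.0,0.55,3,0,0,0],[1,0,0,3,0,0,0],[1,0,0,2.2,0,0,0],[1,0,0,1.5,0,0,0],[1,0,0,0.8,0,0,0]]'
python3 -m crank '[[1,0,0,0,0,0,0],[1,0,0,0,0,0,0]]'
python3 - <<'E'
from h import *
go(.642,-.1695,.065,maxmm=30)
r=read_camera("wrist"); im=r["color"][:,:,::-1].copy(); tcp=get_state()["eef_pos"]
def ci(c,rad,z): return np.int32([w2pix(r,[c[0]+rad*np.cos(t),c[1]+rad*np.sin(t),z]) for t in np.linspace(0,6.28,60)])
cv2.polylines(im,[ci(tcp[:2],.052,tcp[2]-.043+.013)],True,(0,0,255),1)
cv2.polylines(im,[ci((.642,-.169),.060,.012)],True,(0,255,0),1)
cv2.imwrite("pics/w18.png",im)
E
```

```text
time: 30.1
eef_pos: [0.6421, -0.1699, 0.0683]
tcp_rot: [0.966, 0.258, -0.001, -0.001]
contact_force: [-0.1, 0.3, -4.9]
opening: 0.507
time: 30.3
eef_pos: [0.6443, -0.1698, 0.0718]
tcp_rot: [0.966, 0.259, 0.001, 0.001]
contact_force: [0.2, 0.4, -4.2]
opening: 0.506
at [ 0.6443 -0.1698  0.0718] yaw 30.01 tilt 0.13 F [ 0.2  0.4 -4.2] open 0.506 t 30.3
[-0.18, -0.14, 0.68] 0.0
```

View pics/w18.png

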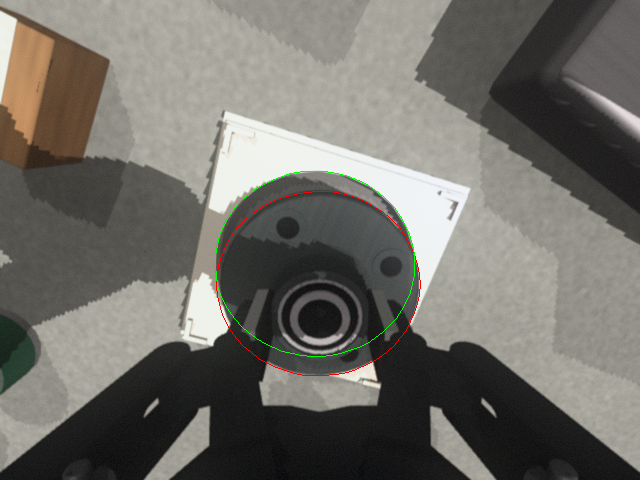

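```bash
python3 -m crank '[[1,-0.05,-0.1,0.7,0,0,0],[1,0,0,0.6,0,0,0],[1,0,0,0.5,0,0,0],[1,0,0,0.3,0,0,0],[1,0,0,0,0,0,0]]'
python3 -m crank '[[1,0,0,0.15,0,0,0],[1,0,0,0.1,0,0,0],[1,0,0,0.0,0,0,0]]'
```

```text
time: 30.85
eef_pos: [0.642, -0.1682, 0.0485]
tcp_rot: [0.966, 0.259, -0.001, -0.001]
contact_force: [-0.5, -0.2, -5.4]
opening: 0.507
time: 31.15
eef_pos: [0.6429, -0.1686, 0.0474]
tcp_rot: [0.966, 0.259, 0.0, 0.0]
contact_force: [-0.1, -0.5, -4.0]
opening: 0.506
```

```bash
python3 -m crank '[[1,0,0,0.15,0,0,0],[1,0,0,0,0,0,0]]'
```

```text
time: 31.35
eef_pos: [0.6429, -0.1686, 0.0473]
tcp_rot: [0.966, 0.259, -0.0, 0.0]
contact_force: [-3.6, 1.1, 3.9]
opening: 0.505
```

```bash
python3 -m crank '[[0,0,0,0,0,0,0],[-0.5,0,0,0,0,0,0],[-1,0,0,0,0,0,0],[-1,0,0,0,0,0,0],[-1,0,0,-1,0,0,0]]'
python3 -m crank '[[-1,0,0,-3,0,0,0],[-1,0,0,-5,0,0,0],[-1,0,0,-5,0,0,0],[-1,0,0,-3,0,0,0],[-1,0,0,0,0,0,0]]'
python3 -m crank '[[-1,-3,3.5,0,0,0,0],[-1,-3,3.5,0,0,0,0],[-1,-3,3.5,0,0,0,0],[-1,-3,3.5,0,0,0,0],[-1,-3,3.5,0,0,0,0]]'
python3 -m crank '[[-1,0,0,0,0,0,0],[-1,0,0,0,0,0,0],[-1,0,0,0,0,0,0]]'
python3 - <<'E'
from h import *
for n in("top","scene"):
    r=read_camera(n); c=r["color"][:,:,::-1]; cv2.imwrite(f"pics/{n}9.png",c)
    if n=="top": cv2.imwrite("pics/fin.png",cv2.resize(c[140:300,140:430],(797,440),interpolation=cv2.INTER_CUBIC))
r=read_camera("top")
# hub ring per tray: z = .004+.038
for n,c in dict(square=(.642,.177),round=(.642,-.169),oval=(.5085,.394),triangle=(.42,.185)).items():
    u=w2pix(r,[*c,.042]).round().astype(int)
    try: print(n,c); rotc("top",.042,u[0]-10,u[1]-10,u[0]+11,u[1]+11)
    except Exception as e: print("no",e)
for t in("tin","carton"):
    for d in place_of(t,"top")[:1]: print(t,d["p"],pix2w(r,d["location"],0)[:2])
print(get_state()["contact_force"],get_state()["time"])
E
```

```text
time: 31.85
eef_pos: [0.6418, -0.1682, 0.0542]
tcp_rot: [0.966, 0.259, -0.001, -0.001]
contact_force: [-0.2, -0.1, -0.4]
opening: 0.999
time: 32.35
eef_pos: [0.646, -0.1698, 0.2245]
tcp_rot: [0.966, 0.259, 0.006, 0.005]
contact_force: [-0.4, 0.4, 0.5]
opening: 0.999
time: 32.85
eef_pos: [0.5996, -0.3965, 0.2147]
tcp_rot: [0.966, 0.259, -0.0, -0.0]
contact_force: [0.1, 0.5, 1.1]
opening: 0.999
time: 33.15
eef_pos: [0.6004, -0.3939, 0.2148]
tcp_rot: [0.966, 0.259, -0.0, -0.001]
contact_force: [-0.3, 0.2, 0.6]
opening: 1.002
square (0.642, 0.177)
ring [252.89592361 184.61109257] 5.0754547119140625 [0.6416253  0.17673549]
round (0.642, -0.169)
ring [381.75382614 186.74617386] 5.104675769805908 [ 0.64102369 -0.17000697]
oval (0.5085, 0.394)
ring [169.75  232.375] 5.172807693481445 [0.50826864 0.3939037 ]
triangle (0.42, 0.185)
ring [247.22325516 266.15198135] 5.225296974182129 [0.42117009 0.18506335]
tin 0.73 [ 0.48206887 -0.01447853]
carton 0.66 [0.6482469  0.00691319]
[0.55386222 0.79653897 0.72964638] 33.6
```

View pics/fin.png

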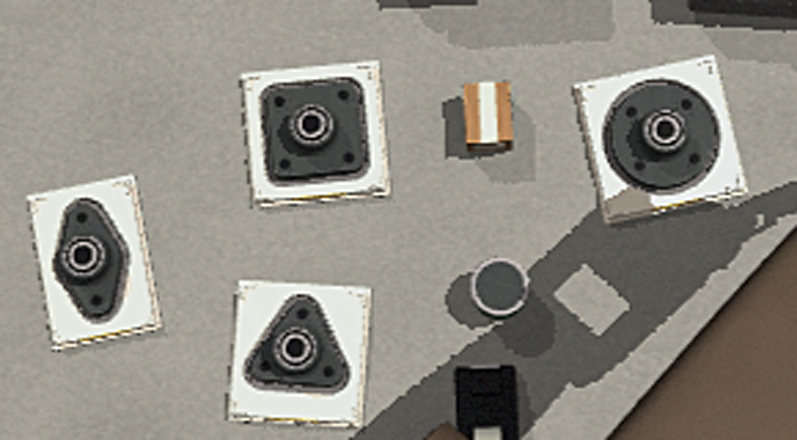

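View pics/scene9.png

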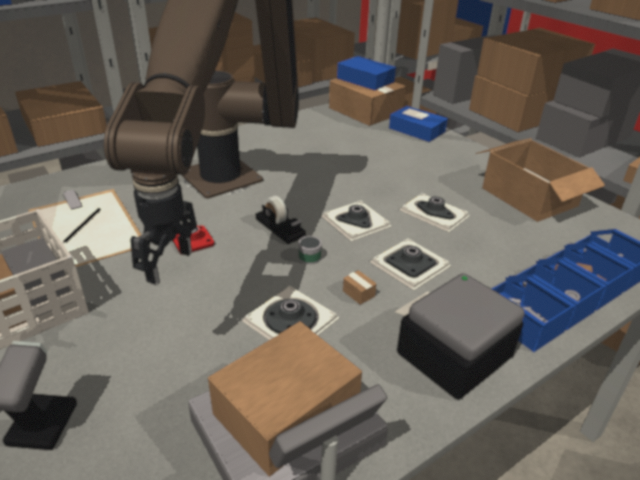

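All four housings sit flat in their own pockets, within about 2 mm of centre. The tin and carton are where they were, and the gripper is clear.

```bash
python3 -c "
from plant import *
print(sign_off())"
```

```text
the job is handed in; nothing more can be done
None
```

I took both piles apart and put all four housings away, then handed the job in at about 34 s of the 117 s allowed; no verdict was reported. I moved the oval first, then the triangle, square and round. I gripped each by its hub, turned it to match its pocket, lowered it until the wrist force showed contact with the pocket floor, and only then released it.

**Position:** in the last top picture, every hub centre is within about 2 mm of my estimate of its pocket centre. All four look hub up and flat.

**Height and speed:** I did not measure either directly after release. At release, the tool heights matched the expected 4 mm pocket floor to about 2 mm. The final lowering was about 1–6 mm per 0.1 s step.

**Tin and carton:** both read within about 5 mm of their first positions, which is about the scatter of the network readings. The arm is clear and touching nothing, with wrist forces at noise level.

**Disagreements:**
- The network's tray positions differed from my outline fits by up to about 12 mm. I used the fits, which matched the close-up wrist pictures except for the next point.
- The square tray's outer edge looked about 5 mm farther out than my fit, although its pocket edge matched. I moved the target 1 mm outward.
- The fingers pressed on the flanges with about 5–7 N while closing, which lifted the tool slightly.

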